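Empty the parts cup into a heap on the bench pad

ROBOT

A 6-joint arm with a two-finger parallel gripper is mounted at the origin on a cart in front of the work surface, level with it; the furniture and walls round the work are solid. World frame = base frame: x ahead of the robot, y to its left, z up, the work surface at z = 0. Lengths are in mm, angles in rad, forces in N, time in s.
With the tool pointing down it reaches from about 350 to 875 mm from the base axis. Payload 4.2 kg.
Tool frame: the origin (TCP) lies at the very end of the fingers, on their centre line; the grasp point (between the pads) lies arm.grip_point_offset behind it (arm.grip_point_offset is the distance from the TCP to the grasp point, in mm); z points along the fingers, y is the line along which they close (so a half turn about z gives the same grasp; the last joint's range is limited). The gripper opens to 85 mm and grips with 20 to 120 N. Pads are 22 mm wide; open, the fingers measure 114 mm over their backs; the gripper's body (76 mm by 85 mm) begins 54 mm behind the grasp point. The pads swing forward as they close: fully open they stand 13 mm farther back than shut.
Start: joints at [-0.927, 0.385, 0.008, 0, -1.194, -0.259], TCP at [234.622, -579.268, 192.612] pointing down, gripper open.
Joint ranges: [-3.14, 3.14], [-1.21, 2.06], [-1.07, 1.41], [-3.16, 2.05], [-2.99, -0.16], [-3.1, 3.1]. Speed limits (rad/s): [2.79, 2.79, 3.14, 3.14, 3.14, 3.14].

INTERFACE

Orientations are given as a unit quaternion [x, y, z, w].
In Python, from bench import arm, cams, ticket gives the robot as it stands.
- The arm moves only by the tool servo_tool, never from a script. Its argument "commands" is a list that holds one entry, the list of rows, each a list of 7 numbers: the closure in counts, from 0 (fully open) to 255 (shut), then the shift along the tool's x, y, z in m, then the turn, a rotation vector about the tool's x, y, z in degrees. In form: [[[grip, x, y, z, ax, ay, az], ...]]. A call has 1 to 10 rows; each row shifts and turns the commanded pose from where the row before left it, along the tool's axes as they then stand; what a row does not reach is not made up. A row lasts 1/12 s, in which the tool goes at most 41.7 mm and 7.16 degrees, less where a joint would pass 70% of its speed; a pose out of reach is approached as far as the arm can. A call with a gripper value outside its range is refused whole. The fingers move at their own pace and stop on an object; the grip force is fixed at half the most. Time passes only in rows, so rows that do not move let the fingers close. It gives the time, the measured TCP pose, the force, the opening and the grip force at its end, in the units of the state.
- arm.read_state(): the state, without advancing time (a new reading comes with each control period).
- cams.get_image(name): name is "scene" or "top"; returns a dict with "frame" (400x640x3 uint8, blue, green, red), "K" (3x3 intrinsics, pixels), "k1" (the pictures are not rectified: a ray, as slopes to the right and down, at radius r is drawn at 1 + k1 r^2 times it, then the intrinsics apply), "T" (4x4, takes a point from camera to world coordinates). Camera axes: x right, y up, looking along -z (the intrinsics and any distortion apply to the point x, -y, -z); pixel columns grow to the right and rows downward; lengths in mm; the calibration is good to about 2 mm. A picture is of the moment at which its call begins. There is no depth.
- ticket.job_done(): hands the job in; it is judged then, once.
The state is a dict: "clock": time; "joints": joint angles; "joint_vel": joint speeds; "joint_efforts": joint torques, N m; "position": TCP position; "ee_rot": TCP orientation; "contact_force": force on the tool from outside, world axes, zero at the start; "wrist_torque": the same for the moment, N m; "gripper_width": finger opening in mm; "grasp_force": force on a finger pad.
Only numpy, scipy, OpenCV 4.12 (cv2) and the standard library are available. Lean on these libraries where they do the work, as an engineer would, in place of code of your own. Each camera call takes 0.05 s, during which the arm holds its last target. There are 200 camera calls.

TASK

The cup of brass blanks lies on its side in the wooden rest. Turn it upside down onto the middle of the black bench pad so that all three blanks are under it, then lift it straight up, still mouth down, well above the pad so that the blanks stay there in a heap. Finally stand the empty cup, mouth down, on the bench beside the pad and let go of it.

Things in the scene. Friction and masses are not known exactly. Their poses are not given: they have to be found in the camera images.
- cup_mid (a point): centre (half-way up, on the axis) of a plain round aluminium cup, 60 mm across, 80 mm high, walls 3 mm, 0.14 kg; its z axis points from the closed bottom to the open mouth. It starts lying in a fixed wooden rest, mouth 8 degrees above level and pointing roughly to -y, centre 64 mm above the bench. The rest (50 mm wide, under the cup and 15 mm behind it) leaves its sides free to pinch with a leaning tool.
- blank_1: solid brass hexagonal blank, one of three alike, 16 mm across the flats, 6 mm thick, 12 g; origin at the centre of one flat face. At the start it lies loose inside the lying cup and slides out when the mouth tips some 25 degrees or more below level.
- blank_2: solid brass hexagonal blank, one of three alike, 16 mm across the flats, 6 mm thick, 12 g; origin at the centre of one flat face. At the start it lies loose inside the lying cup and slides out when the mouth tips some 25 degrees or more below level.
- blank_3: solid brass hexagonal blank, one of three alike, 16 mm across the flats, 6 mm thick, 12 g; origin at the centre of one flat face. At the start it lies loose inside the lying cup and slides out when the mouth tips some 25 degrees or more below level.
- pad: flat black rubber bench pad, 180 x 180 mm, 4 mm thick, fixed to the bench to the right of the rest; origin at the centre of its underside, on the bench top; x and y along its sides.
There are look-alikes about, which are no part of the job. What is shaped like the part that bears cup_mid but purple or red is not meant.

How it is judged:
By the outcome, as a careful person would: the job done as asked, in the order asked, and still so for the second after the job is handed in, with the robot touching nothing.
It also fails if it takes over 53 s, if anything falls off the work surface, if the arm or the gripper's body presses on something with over 40 N, if the wrist force passes 120 N, or if a joint passes its speed limit or range.

## Working session

There is one attempt and no reset: what is moved stays moved. The work goes in short steps, Python scripts to look and compute and a tool call to move; the robot and the scene stay as the last step left them, time stands still between calls to the robot, and variables do not carry over. Pictures are saved under pics/ and viewed, at most 10 in all, crops included, and the job is handed in when it is done.

Besides the shell and the picture viewer there is one more tool, called after ">>>" as name(argument=value, ...) on one line, values as JSON. servo_tool: Moves the arm, as the interface text tells. Its arguments: {"type":"object","properties":{"commands":{"type":"array","items":{"type":"array","items":{"type":"array","items":{"type":"number"}}}}},"required":["commands"]}

```bash
mkdir -p pics; cat > h.py <<'E'
import numpy as np, cv2
from bench import arm, cams, ticket
from scipy.spatial.transform import Rotation as R
def ray(im,u,v):
    K=im["K"];p=np.array([(u-K[0][2])/K[0][0],(v-K[1][2])/K[1][1]]);q=p.copy()
    for _ in range(20): q=p/(1+im["k1"]*(q@q))
    T=np.array(im["T"]);d=T[:3,:3]@np.array([q[0],-q[1],-1]);return T[:3,3],d/np.linalg.norm(d)
def plane(im,u,v,z):
    o,d=ray(im,u,v);return o+d*(z-o[2])/d[2]
def two(a,pa,b,pb):
    o1,d1=ray(a,*pa);o2,d2=ray(b,*pb)
    s=np.linalg.lstsq(np.c_[d1,-d2],o2-o1,rcond=None)[0]
    x,y=o1+s[0]*d1,o2+s[1]*d2;return (x+y)/2,np.linalg.norm(x-y)
def proj(im,P):
    T=np.array(im["T"]);c=T[:3,:3].T@(np.array(P)-T[:3,3]);q=np.array([c[0],-c[1]])/-c[2]
    q=q*(1+im["k1"]*(q@q));K=im["K"];return np.array([K[0][0]*q[0]+K[0][2],K[1][1]*q[1]+K[1][2]])
E
python3 - <<'E'
from h import *
for n in("scene","top"):
    im=cams.get_image(n);cv2.imwrite(f"pics/{n}0.png",im["frame"]);print(n,np.round(im["T"],2).tolist(),im["k1"],im["K"])
s=arm.read_state();print(s,arm.grip_point_offset)
E
```

```text
scene [[-0.52, 0.59, -0.62, -260.34], [-0.86, -0.34, 0.39, 674.99], [0.02, 0.73, 0.68, 961.07], [0.0, 0.0, 0.0, 1.0]] 0.04676018461214186 [[512.11016974   0.         319.8054324 ]
 [  0.         512.11016974 196.79132873]
 [  0.           0.           1.        ]]
top [[0.0, 1.0, -0.07, 426.81], [-1.0, 0.0, 0.01, 176.85], [0.01, 0.07, 1.0, 1651.34], [0.0, 0.0, 0.0, 1.0]] -0.11177954720934904 [[477.93717642   0.         322.06101178]
 [  0.         477.93717642 203.37515575]
 [  0.           0.           1.        ]]
{'clock': 0.1, 'joints': array([-9.27372410e-01,  3.85498624e-01,  6.77198503e-03, -4.06284215e-04,
       -1.19397184e+00, -2.58631295e-01]), 'joint_vel': array([-0.00094838, -0.0039841 ,  0.0016197 ,  0.00288915,  0.00189425,
        0.00095236]), 'joint_efforts': array([-6.80437770e-04, -3.93319881e+01,  1.88928545e+01,  4.19791147e+00,
       -2.58956279e-03, -1.06581879e-06]), 'position': array([ 234.41309625, -578.74996074,  191.62755594]), 'ee_rot': array([-1.91137900e-01,  9.81562715e-01,  9.38271360e-04, -2.44628584e-04]), 'contact_force': array([-0.23533667, -0.30901608, -0.62967355]), 'wrist_torque': array([-0.00425231, -0.05911728, -0.03117733]), 'grasp_force': 0.0, 'gripper_width': 85.4665656302927} 18.700000000000003
```

View pics/scene0.png

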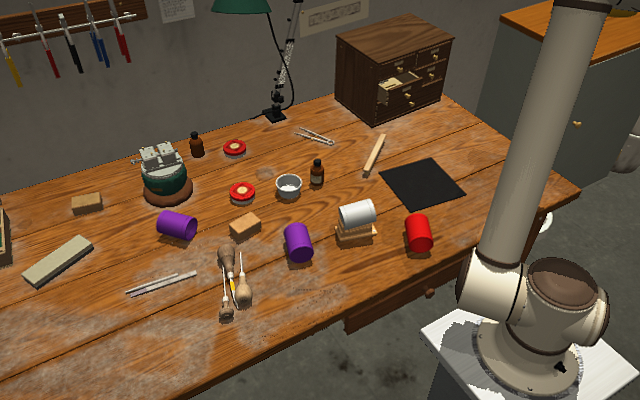

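View pics/top0.png

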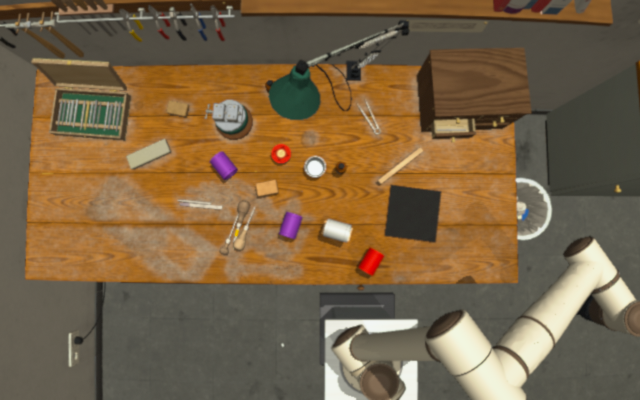

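The aluminium cup on the wooden rest is at scene (357,215) and top (337,231). The look-alikes are purple at scene (177,226) and (298,243), and red at (419,233). Only the silver one fits, since it lies on a rest with the pad to its right. Next I'll measure it and confirm in a crop.

```bash
python3 - <<'E'
from h import *
ims={n:cams.get_image(n) for n in("scene","top")}
boxes={"scene":(330,190,385,240),"top":(315,210,360,250)}
cr=[]
C={}
for n,im in ims.items():
    f=im["frame"];x0,y0,x1,y1=boxes[n]
    hsv=cv2.cvtColor(f,cv2.COLOR_BGR2HSV)
    m=((hsv[...,1]<60)&(hsv[...,2]>70)).astype(np.uint8)
    mm=np.zeros_like(m);mm[y0:y1,x0:x1]=m[y0:y1,x0:x1]
    cs,_=cv2.findContours(mm,cv2.RETR_EXTERNAL,cv2.CHAIN_APPROX_NONE);c=max(cs,key=cv2.contourArea)
    r=cv2.minAreaRect(c);M=cv2.moments(c);C[n]=(M['m10']/M['m00'],M['m01']/M['m00'])
    print(n,r,cv2.contourArea(c),C[n])
    b=cv2.boxPoints(r)
    if n=="top": print(np.round([plane(im,*p,64) for p in b],1).tolist(),plane(im,*r[0],64))
    v=f.copy();cv2.drawContours(v,[c],-1,(0,0,255),1)
    cr.append(np.hstack([cv2.resize(q[y0-12:y1+12,x0-15:x1+15],(390,290),interpolation=cv2.INTER_CUBIC) for q in(f,v)]))
print("two",two(ims["scene"],C["scene"],ims["top"],C["top"]))
cv2.imwrite("pics/crop.png",np.vstack(cr))
# pad
im=ims["top"];g=cv2.cvtColor(im["frame"],cv2.COLOR_BGR2GRAY);m=np.zeros_like(g);m[175:250,375:450]=(g[175:250,375:450]<50)*1
cs,_=cv2.findContours(m,cv2.RETR_EXTERNAL,cv2.CHAIN_APPROX_NONE);c=max(cs,key=cv2.contourArea);r=cv2.minAreaRect(c)
print("pad",r,plane(im,*r[0],4),[plane(im,*p,4).round(0).tolist() for p in cv2.boxPoints(r)])
for p in[(370,262),(290,226)]:print("lookalike",plane(im,*p,30))
E
```

```text
scene ((357.811279296875, 213.33961486816406), (23.62601661682129, 34.0654182434082), 74.05460357666016) 684.5 (357.8926223520818, 212.69856342829314)
top ((336.7452697753906, 230.14151000976562), (26.235864639282227, 17.44478988647461), 15.94539737701416) 402.5 (336.7966873706004, 230.0886128364389)
[[438.4, 168.9, 64.0], [494.1, 153.2, 64.0], [470.4, 69.3, 64.0], [414.8, 85.2, 64.0]] [454.40858037 119.17815995  64.        ]
two (array([454.17881389, 118.82208722,  69.95269868]), np.float64(1.0056627761969112))
pad ((412.61279296875, 213.0747528076172), (48.97860336303711, 49.48703384399414), 6.952957630157471) [ 515.08285232 -146.35778404    4.        ] [[440.0, -51.0, 4.0], [611.0, -73.0, 4.0], [591.0, -244.0, 4.0], [420.0, -220.0, 4.0]]
lookalike [347.53790669   5.22305538  30.        ]
lookalike [468.48511661 276.48378717  30.        ]
```

View pics/crop.png

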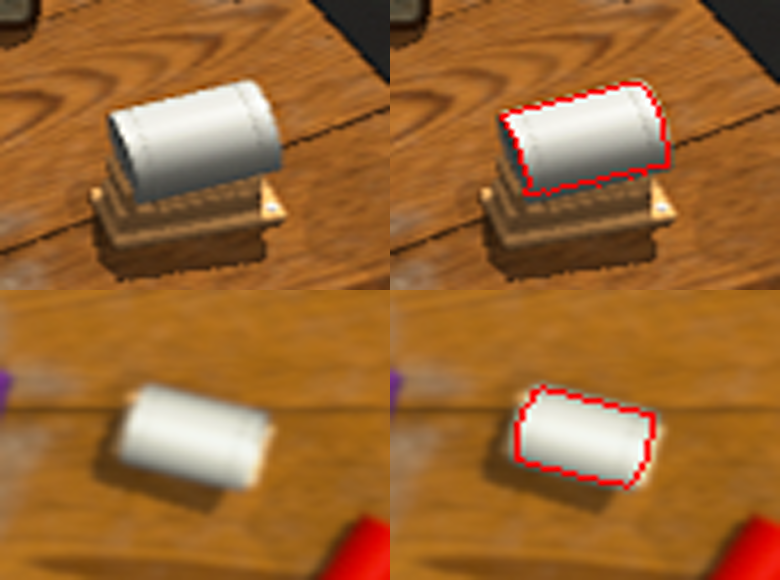

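The crop shows the silver cup on its rest, mouth end to the right in the top view at about (350,236). I get a centre of (454,119,64), and the silhouette of 87x58 mm matches the 87.6x60 mm expected. The plan is to lean the tool toward the mouth, pinch the cup, and tip it over the pad about the tool's -y axis.

```bash
cat >> h.py <<'E'
C0=np.array([454.4,119.2,64.]); PAD=np.array([515.,-146.4,4.])
YAW=np.arctan2(-83.9,-23.6)
def frame(th,yaw=YAW):   # tool rotation, lean th deg (angle of tool z in plane of mouth dir and up)
    h=np.array([np.cos(yaw),np.sin(yaw),0]);t=np.radians(th)
    z=np.cos(t)*h+np.sin(t)*np.array([0,0,1.]);x=-np.sin(t)*h+np.cos(t)*np.array([0,0,1.])
    return np.c_[x,np.cross(z,x),z]
def state():
    s=arm.read_state();print("t",s["clock"].__round__(2),"p",s["position"].round(1),"q",s["joints"].round(2),"F",s["contact_force"].round(1),"w",round(s["gripper_width"],1),"g",round(s["grasp_force"],1));return s
def plan(R0,p0,R1,p1,n,label=""):
    from scipy.linalg import logm,expm
    A=np.eye(4);A[:3,:3]=R0;A[:3,3]=p0;B=np.eye(4);B[:3,:3]=R1;B[:3,3]=p1
    S=expm(np.real(logm(np.linalg.inv(A)@B))/n)
    v=R.from_matrix(S[:3,:3]).as_rotvec(degrees=True)
    print(label,n,"x",(S[:3,3]/1000).round(4).tolist(),v.round(2).tolist())
    M=A.copy()
    for _ in range(n//2): M=M@S
    print("   mid",M[:3,3].round(0))
E
python3 - <<'E'
from h import *
s=state();R0=R.from_quat(s["ee_rot"]).as_matrix();p=s["position"]
Rg=frame(-50);print(Rg.round(3))
w=np.array([500,-200,230.]);a=R.from_matrix(R0);Rm=(R.from_rotvec([0,0,30],degrees=True)*a).as_matrix()
pg=C0+Rg[:,2]*15; pp=pg-120*Rg[:,2]
plan(R0,p,Rm,w,20,"A");plan(Rm,w,Rg,pp,20,"B");print(pp,pg)
E
```

```text
t 0.2 p [ 234.5 -578.9  192. ] q [-0.93  0.39  0.01 -0.   -1.19 -0.26] F [-0.6 -0.   0.6] w 85.4 g 0.0
[[-0.207 -0.963 -0.174]
 [-0.737  0.271 -0.619]
 [ 0.643 -0.    -0.766]]
A 20 x [-0.0222, 0.0075, -0.0019] [0.0, 0.0, -1.5]
   mid [ 392. -407.  211.]
B 20 x [-0.0173, 0.0103, -0.0016] [0.39, 1.97, -1.07]
   mid [508.   0. 217.]
[472.6755923  184.1712794  144.43466653] [451.7892011  109.91838866  52.50933335]
```

>>> servo_tool(commands=[[[0,-0.0222,0.0075,-0.0019,0,0,-1.5],[0,-0.0222,0.0075,-0.0019,0,0,-1.5],[0,-0.0222,0.0075,-0.0019,0,0,-1.5],[0,-0.0222,0.0075,-0.0019,0,0,-1.5],[0,-0.0222,0.0075,-0.0019,0,0,-1.5],[0,-0.0222,0.0075,-0.0019,0,0,-1.5],[0,-0.0222,0.0075,-0.0019,0,0,-1.5],[0,-0.0222,0.0075,-0.0019,0,0,-1.5],[0,-0.0222,0.0075,-0.0019,0,0,-1.5],[0,-0.0222,0.0075,-0.0019,0,0,-1.5]]])

```text
clock: 1.03
position: [393.1, -406.0, 211.5]
ee_rot: [-0.318, 0.948, 0.0, -0.0]
contact_force: [0.2, -0.4, 0.2]
gripper_width: 85.6
grasp_force: 0.0
```

>>> servo_tool(commands=[[[0,-0.0222,0.0075,-0.0019,0,0,-1.5],[0,-0.0222,0.0075,-0.0019,0,0,-1.5],[0,-0.0222,0.0075,-0.0019,0,0,-1.5],[0,-0.0222,0.0075,-0.0019,0,0,-1.5],[0,-0.0222,0.0075,-0.0019,0,0,-1.5],[0,-0.0222,0.0075,-0.0019,0,0,-1.5],[0,-0.0222,0.0075,-0.0019,0,0,-1.5],[0,-0.0222,0.0075,-0.0019,0,0,-1.5],[0,-0.0222,0.0075,-0.0019,0,0,-1.5],[0,-0.0222,0.0075,-0.0019,0,0,-1.5]]])

```text
clock: 1.87
position: [500.8, -198.7, 230.5]
ee_rot: [-0.439, 0.898, 0.0, -0.0]
contact_force: [0.1, 0.6, -1.1]
gripper_width: 85.3
grasp_force: 0.0
```

>>> servo_tool(commands=[[[0,-0.0173,0.0103,-0.0016,0.39,1.97,-1.07],[0,-0.0173,0.0103,-0.0016,0.39,1.97,-1.07],[0,-0.0173,0.0103,-0.0016,0.39,1.97,-1.07],[0,-0.0173,0.0103,-0.0016,0.39,1.97,-1.07],[0,-0.0173,0.0103,-0.0016,0.39,1.97,-1.07],[0,-0.0173,0.0103,-0.0016,0.39,1.97,-1.07],[0,-0.0173,0.0103,-0.0016,0.39,1.97,-1.07],[0,-0.0173,0.0103,-0.0016,0.39,1.97,-1.07],[0,-0.0173,0.0103,-0.0016,0.39,1.97,-1.07],[0,-0.0173,0.0103,-0.0016,0.39,1.97,-1.07]]])

```text
clock: 2.7
position: [508.5, 1.4, 217.3]
ee_rot: [-0.514, 0.84, -0.106, -0.139]
contact_force: [-0.0, -1.0, -0.6]
gripper_width: 86.0
grasp_force: 0.0
```

Tracking is good, so I'll finish the approach to the pregrasp pose.

>>> servo_tool(commands=[[[0,-0.0173,0.0103,-0.0016,0.39,1.97,-1.07],[0,-0.0173,0.0103,-0.0016,0.39,1.97,-1.07],[0,-0.0173,0.0103,-0.0016,0.39,1.97,-1.07],[0,-0.0173,0.0103,-0.0016,0.39,1.97,-1.07],[0,-0.0173,0.0103,-0.0016,0.39,1.97,-1.07],[0,-0.0173,0.0103,-0.0016,0.39,1.97,-1.07],[0,-0.0173,0.0103,-0.0016,0.39,1.97,-1.07],[0,-0.0173,0.0103,-0.0016,0.39,1.97,-1.07],[0,-0.0173,0.0103,-0.0016,0.39,1.97,-1.07],[0,-0.0173,0.0103,-0.0016,0.39,1.97,-1.07]]])

```text
clock: 3.53
position: [473.2, 185.4, 144.9]
ee_rot: [-0.568, 0.748, -0.207, -0.272]
contact_force: [0.7, -0.3, -0.3]
gripper_width: 85.4
grasp_force: 0.0
```

```bash
python3 - <<'E'
from h import *
s=state();R0=R.from_quat(s["ee_rot"]).as_matrix();p=s["position"];Rg=frame(-50)
pg=C0+Rg[:,2]*15
plan(R0,p,Rg,pg-60*Rg[:,2],5,"near");plan(R0,p,Rg,pg,10,"full")
vs=[]
for n,(u,v) in(("scene",(357,205)),("top",(337,225))):
    im=cams.get_image(n);f=im["frame"][v-70:v+70,u-95:u+95];vs.append(cv2.resize(f,(395,290),interpolation=cv2.INTER_CUBIC))
cv2.imwrite("pics/pre.png",np.hstack(vs))
E
```

```text
t 3.53 p [473.2 185.4 144.9] q [ 0.87  0.55 -0.16  0.27 -1.52 -1.25] F [ 0.7 -0.3 -0.3] w 85.4 g 0.0
near 5 x [0.0002, 0.0, 0.0122] [-0.02, -0.0, 0.02]
   mid [469. 170. 126.]
full 10 x [0.0001, 0.0, 0.0121] [-0.01, -0.0, 0.01]
   mid [463. 148.  99.]
```

View pics/pre.png

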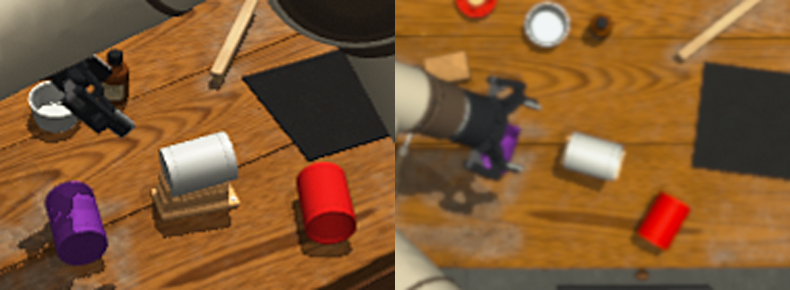

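The gripper lines up with the cup axis: its fingertips straddle the extended axis at about (525,135) in the right crop. I'll advance and close.

>>> servo_tool(commands=[[[0,0,0,0.014,0,0,0],[0,0,0,0.014,0,0,0],[0,0,0,0.014,0,0,0],[0,0,0,0.014,0,0,0],[0,0,0,0.014,0,0,0],[0,0,0,0.014,0,0,0],[0,0,0,0.014,0,0,0],[0,0.0005,0,0.01,0,0,0],[0,0,0,0.008,0,0,0],[0,0,0,0.007,0,0,0]]])

```text
clock: 4.47
position: [452.1, 107.5, 51.2]
ee_rot: [-0.568, 0.749, -0.206, -0.272]
contact_force: [-1.1, -0.2, -0.3]
gripper_width: 85.3
grasp_force: 0.0
```

```bash
python3 - <<'E'
from h import *
s=state();Rg=frame(-50);print("tool-axes offset of centre from TCP",Rg.T@(C0-s["position"]))
E
```

```text
t 4.47 p [452.1 107.5  51.2] q [ 0.81  0.57 -0.42  0.33 -1.23 -1.3 ] F [-1.1 -0.2 -0.3] w 85.3 g 0.0
tool-axes offset of centre from TCP [ -0.82468753   0.98564241 -17.45211297]
```

>>> servo_tool(commands=[[[255,0,0,0,0,0,0],[255,0,0,0,0,0,0],[255,0,0,0,0,0,0],[255,0,0,0,0,0,0],[255,0,0,0,0,0,0],[255,0,0,0,0,0,0],[255,0,0,0,0,0,0],[255,0,0,0,0,0,0]]])

```text
clock: 5.13
position: [452.3, 109.4, 52.0]
ee_rot: [-0.568, 0.749, -0.206, -0.271]
contact_force: [-2.7, 5.2, 3.3]
gripper_width: 43.3
grasp_force: 53.3
```

Width 43 mm isn't the 60 mm I expected, so I'm looking before lifting.

```bash
python3 - <<'E'
from h import *
state();vs=[]
for n,(u,v) in(("scene",(357,205)),("top",(337,225))):
    im=cams.get_image(n);f=im["frame"][v-36:v+36,u-49:u+49];vs.append(cv2.resize(f,(395,290),interpolation=cv2.INTER_CUBIC))
cv2.imwrite("pics/g.png",np.hstack(vs))
E
```

```text
t 5.13 p [452.3 109.4  52. ] q [ 0.81  0.57 -0.42  0.32 -1.23 -1.3 ] F [-2.7  5.2  3.3] w 43.3 g 53.3
```

View pics/g.png

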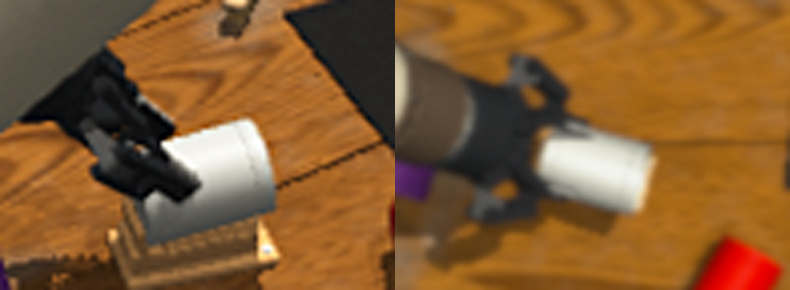

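```bash
python3 - <<'E'
from h import *
s=state();Rt=R.from_quat(s["ee_rot"]).as_matrix();p=s["position"]
im=cams.get_image("scene");tp=cams.get_image("top")
for back in(0,10,20,30,40):
    for y in(22,30): print(back,y,proj(im,p+Rt[:,1]*y-Rt[:,2]*back).round(1),proj(tp,p+Rt[:,1]*y-Rt[:,2]*back).round(1),proj(tp,p-Rt[:,1]*y-Rt[:,2]*back).round(1))
vs=[]
for im,(u,v) in((im,(352,212)),(tp,(332,230))):
    vs.append(cv2.resize(im["frame"][v-25:v+25,u-32:u+32],(395,310),interpolation=cv2.INTER_CUBIC))
cv2.imwrite("pics/g2.png",np.hstack(vs))
E
```

```text
t 5.23 p [452.3 109.4  52. ] q [ 0.81  0.57 -0.42  0.32 -1.23 -1.3 ] F [-3.1  4.9  2.8] w 43.4 g 53.3
0 22 [363.6 223. ] [337.8 237.2] [341.3 224.5]
0 30 [364.7 225.3] [337.1 239.5] [342.  222.2]
10 22 [361.4 221.3] [336.  236.7] [339.6 223.9]
10 30 [362.5 223.6] [335.3 239. ] [340.2 221.6]
20 22 [359.1 219.6] [334.2 236.1] [337.8 223.3]
20 30 [360.2 221.9] [333.6 238.5] [338.5 221. ]
30 22 [356.9 217.9] [332.4 235.6] [336.  222.7]
30 30 [357.9 220.2] [331.8 237.9] [336.7 220.4]
40 22 [354.6 216.1] [330.6 235. ] [334.2 222.1]
40 30 [355.6 218.4] [329.9 237.4] [334.9 219.8]
```

View pics/g2.png

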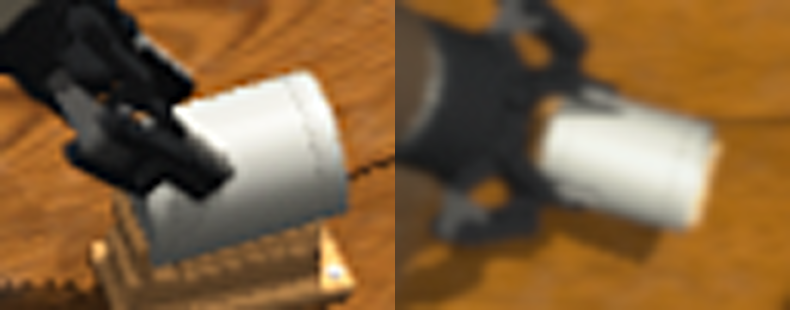

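The fingers hold the cup shallow: the tips' dark part ends at scene (357,215), and the cup was pushed forward slightly. I'll reopen, re-measure, and take a steeper and deeper grasp.

>>> servo_tool(commands=[[[0,0,0,0,0,0,0],[0,0,0,0,0,0,0],[0,0,0,0,0,0,0],[0,0,0,0,0,0,0],[0,0,0,-0.008,0,0,0],[0,0,0,-0.012,0,0,0],[0,0,0,-0.015,0,0,0],[0,0,0,-0.015,0,0,0],[0,0,0,-0.015,0,0,0],[0,0,0,-0.015,0,0,0]]])

```text
clock: 6.17
position: [466.2, 158.1, 113.7]
ee_rot: [-0.568, 0.749, -0.206, -0.272]
contact_force: [-0.4, 0.5, -1.4]
gripper_width: 85.1
grasp_force: 0.0
```

```bash
python3 - <<'E'
from h import *
s=state()
im=cams.get_image("top");f=im["frame"];hsv=cv2.cvtColor(f,cv2.COLOR_BGR2HSV);m=((hsv[...,1]<60)&(hsv[...,2]>70)).astype(np.uint8)
mm=np.zeros_like(m);mm[210:250,315:360]=m[210:250,315:360]
cs,_=cv2.findContours(mm,cv2.RETR_EXTERNAL,cv2.CHAIN_APPROX_NONE);c=max(cs,key=cv2.contourArea);r=cv2.minAreaRect(c);print(r,cv2.contourArea(c))
c=plane(im,*r[0],64);print(c)
b=np.array([plane(im,*q,64) for q in cv2.boxPoints(r)]);print(b.round(1).tolist())
E
```

```text
t 6.17 p [466.2 158.1 113.7] q [ 0.85  0.55 -0.25  0.28 -1.42 -1.26] F [-0.4  0.5 -1.4] w 85.1 g 0.0
((336.7452697753906, 230.14151000976562), (26.235864639282227, 17.44478988647461), 15.94539737701416) 402.5
[454.40858037 119.17815995  64.        ]
[[438.4, 168.9, 64.0], [494.1, 153.2, 64.0], [470.4, 69.3, 64.0], [414.8, 85.2, 64.0]]
```

The cup hasn't moved.

```bash
python3 - <<'E'
from h import *
s=state();R0=R.from_quat(s["ee_rot"]).as_matrix();p=s["position"]
h=np.array([np.cos(YAW),np.sin(YAW),0])
Rg=frame(-62);ax=h*np.cos(np.radians(8))+np.array([0,0,np.sin(np.radians(8))])
pg=C0-4*ax+27*Rg[:,2]
plan(R0,p,Rg,pg-80*Rg[:,2],5,"rot");plan(Rg,pg-80*Rg[:,2],Rg,pg,9,"in");print(pg)
E
```

```text
t 6.22 p [468.3 160.6 115.5] q [ 0.85  0.55 -0.25  0.29 -1.43 -1.26] F [1.4 2.4 3. ] w 85.7 g 0.0
rot 5 x [0.0018, 0.0004, 0.0026] [-0.07, -2.33, 0.01]
   mid [466. 155. 114.]
in 9 x [0.0, 0.0, 0.0089] [0.0, -0.0, -0.0]
   mid [458. 131.  79.]
[452.04025481 110.81090588  39.60372259]
```

>>> servo_tool(commands=[[[0,0.0018,0.0004,0.0026,-0.07,-2.33,0.01],[0,0.0018,0.0004,0.0026,-0.07,-2.33,0.01],[0,0.0018,0.0004,0.0026,-0.07,-2.33,0.01],[0,0.0018,0.0004,0.0026,-0.07,-2.33,0.01],[0,0.0018,0.0004,0.0026,-0.07,-2.33,0.01],[0,0,0,0.015,0,0,0],[0,0,0,0.015,0,0,0],[0,0,0,0.015,0,0,0],[0,0,0,0.012,0,0,0],[0,0,0,0,0,0,0]]])

```text
clock: 7.05
position: [450.3, 115.7, 55.6]
ee_rot: [-0.584, 0.773, -0.145, -0.199]
contact_force: [-0.2, -0.8, 0.3]
gripper_width: 85.6
grasp_force: 0.0
```

```bash
python3 - <<'E'
from h import *
s=state();R0=R.from_quat(s["ee_rot"]).as_matrix();Rg=frame(-62)
print(Rg.T@(np.array([452.04,110.81,39.6])-s["position"]),R.from_matrix(R0.T@Rg).as_rotvec(degrees=True).round(2))
E
```

```text
t 7.05 p [450.3 115.7  55.6] q [ 0.77  0.47 -0.45  0.26 -1.1  -1.22] F [-0.2 -0.8  0.3] w 85.6 g 0.0
[-3.77531148 -2.96386062 16.15888698] [ 0.49 -0.51 -0.03]
```

>>> servo_tool(commands=[[[0,-0.0019,-0.0015,0.003,0.25,-0.25,0],[0,-0.0019,-0.0015,0.004,0.25,-0.25,0],[0,0,0,0.005,0,0,0],[0,0,0,0.004,0,0,0],[0,0,0,0,0,0,0]]])

```text
clock: 7.47
position: [453.6, 112.5, 40.7]
ee_rot: [-0.586, 0.774, -0.146, -0.191]
contact_force: [-0.9, -0.2, 0.1]
gripper_width: 85.2
grasp_force: 0.0
```

>>> servo_tool(commands=[[[255,0,0,0,0,0,0],[255,0,0,0,0,0,0],[255,0,0,0,0,0,0],[255,0,0,0,0,0,0],[255,0,0,0,0,0,0],[255,0,0,0,0,0,0],[255,0,0,0,0,0,0],[255,0,0,0,0,0,0]]])

```text
clock: 8.13
position: [453.6, 114.0, 42.0]
ee_rot: [-0.586, 0.774, -0.146, -0.19]
contact_force: [-4.8, 4.0, 6.5]
gripper_width: 47.8
grasp_force: 53.9
```

```bash
python3 - <<'E'
from h import *
s=state();Rt=R.from_quat(s["ee_rot"]).as_matrix();p=s["position"]
im=cams.get_image("scene");tp=cams.get_image("top")
cv2.imwrite("pics/s_now.png",im["frame"]);cv2.imwrite("pics/t_now.png",tp["frame"])
f=im["frame"].astype(int);g=cv2.imread("pics/scene0.png").astype(int);d=abs(f-g).max(2)
for y in(26,32):
  for xo in(-8,0,8):
    o=[]
    for b in range(-10,70,5):
        u,v=proj(im,p+Rt[:,1]*y+Rt[:,0]*xo-Rt[:,2]*b).round().astype(int);o.append((b,int(d[v,u]),int(f[v,u].mean())))
    print(y,xo,o)
u,v=348,212
a=cv2.resize(im["frame"][v-30:v+30,u-40:u+40],(800,600),interpolation=cv2.INTER_CUBIC)
for b in(0,10,20,30,40):
  for y in(24,):
    q=proj(im,p+Rt[:,1]*y-Rt[:,2]*b);cv2.circle(a,tuple(int(k) for k in((q[0]-u+40)*10+5,(q[1]-v+30)*10+5)),4,(0,255,0),-1)
cv2.imwrite("pics/g3.png",a)
E
```

```text
t 8.13 p [453.6 114.   42. ] q [ 0.77  0.48 -0.48  0.28 -1.05 -1.24] F [-4.8  4.   6.5] w 47.8 g 53.9
26 -8 [(-10, 6, 66), (-5, 7, 66), (0, 7, 77), (5, 7, 83), (10, 5, 84), (15, 5, 69), (20, 6, 72), (25, 8, 80), (30, 2, 89), (35, 9, 90), (40, 83, 37), (45, 109, 29), (50, 120, 39), (55, 158, 15), (60, 175, 15), (65, 191, 15)]
26 0 [(-10, 5, 72), (-5, 6, 82), (0, 7, 84), (5, 7, 85), (10, 4, 71), (15, 5, 73), (20, 4, 79), (25, 7, 88), (30, 10, 99), (35, 6, 107), (40, 47, 75), (45, 135, 11), (50, 163, 16), (55, 179, 15), (60, 191, 14), (65, 203, 19)]
26 8 [(-10, 6, 74), (-5, 8, 89), (0, 6, 89), (5, 5, 91), (10, 6, 69), (15, 6, 73), (20, 6, 89), (25, 6, 97), (30, 8, 112), (35, 5, 130), (40, 35, 108), (45, 110, 55), (50, 122, 59), (55, 141, 55), (60, 150, 57), (65, 214, 19)]
32 -8 [(-10, 7, 87), (-5, 4, 61), (0, 6, 67), (5, 5, 70), (10, 9, 98), (15, 5, 84), (20, 5, 69), (25, 6, 72), (30, 8, 80), (35, 6, 86), (40, 2, 87), (45, 18, 85), (50, 69, 53), (55, 66, 74), (60, 74, 87), (65, 175, 15)]
32 0 [(-10, 5, 64), (-5, 5, 67), (0, 7, 73), (5, 7, 97), (10, 7, 91), (15, 7, 85), (20, 4, 71), (25, 7, 75), (30, 4, 80), (35, 7, 90), (40, 6, 107), (45, 47, 75), (50, 135, 11), (55, 147, 19), (60, 165, 19), (65, 179, 15)]
32 8 [(-10, 5, 65), (-5, 4, 65), (0, 8, 89), (5, 6, 89), (10, 5, 91), (15, 6, 69), (20, 6, 73), (25, 6, 82), (30, 6, 90), (35, 6, 100), (40, 14, 122), (45, 5, 130), (50, 98, 50), (55, 122, 59), (60, 141, 55), (65, 201, 12)]
```

View pics/g3.png

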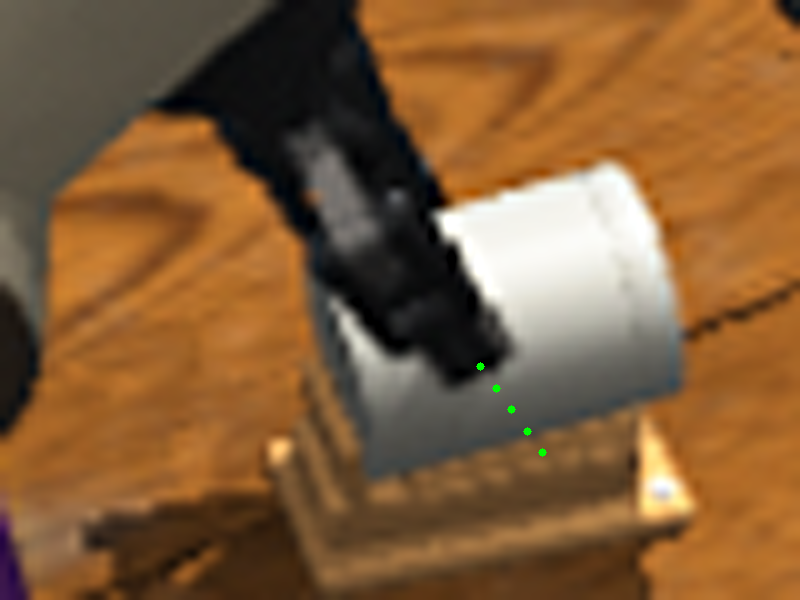

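The picture shows the dark fingertips ending about 40 mm short of the reported TCP, at crop (470,375), above the cup's axis. That agrees with the 48 mm chord. I'll open, go deeper in guarded steps, and close again.

>>> servo_tool(commands=[[[0,0,0,0,0,0,0],[0,0,0,0,0,0,0],[0,0,0,0,0,0,0],[0,0,0,0,0,0,0],[0,0,0,0.003,0,0,0],[0,0,0,0.004,0,0,0],[0,0,0,0.004,0,0,0],[0,0,0,0.004,0,0,0],[0,0,0,0,0,0,0]]])

```text
clock: 8.98
position: [451.4, 105.3, 27.1]
ee_rot: [-0.586, 0.774, -0.146, -0.191]
contact_force: [-0.3, 0.1, -0.3]
gripper_width: 85.4
grasp_force: 0.0
```

```bash
python3 - <<'E'
from h import *
s=state();Rt=R.from_quat(s["ee_rot"]).as_matrix();p=s["position"]
im=cams.get_image("scene");tp=cams.get_image("top")
for n,i,ref in(("s",im,"scene0"),("t",tp,"top0")):
    f=i["frame"].astype(int);g=cv2.imread(f"pics/{ref}.png").astype(int);d=abs(f-g).max(2)
    for y in(46,-46):
        print(n,y,[(b,int(d[tuple(proj(i,p+Rt[:,1]*y-Rt[:,2]*b).round().astype(int)[::-1])]),int(f[tuple(proj(i,p+Rt[:,1]*y-Rt[:,2]*b).round().astype(int)[::-1])].mean())) for b in range(-10,80,6)])
E
```

```text
t 8.98 p [451.4 105.3  27.1] q [ 0.76  0.5  -0.51  0.29 -1.01 -1.24] F [-0.3  0.1 -0.3] w 85.4 g 0.0
s 46 [(-10, 5, 48), (-4, 6, 54), (2, 3, 58), (8, 9, 94), (14, 10, 128), (20, 5, 77), (26, 5, 63), (32, 7, 68), (38, 6, 96), (44, 10, 93), (50, 2, 92), (56, 58, 9), (62, 64, 16), (68, 70, 16), (74, 83, 14)]
s -46 [(-10, 129, 74), (-4, 62, 156), (2, 11, 237), (8, 16, 255), (14, 60, 189), (20, 241, 1), (26, 216, 24), (32, 175, 68), (38, 30, 160), (44, 13, 106), (50, 155, 11), (56, 144, 24), (62, 135, 31), (68, 150, 29), (74, 165, 20)]
t 46 [(-10, 2, 62), (-4, 2, 62), (2, 2, 62), (8, 1, 61), (14, 2, 60), (20, 14, 67), (26, 23, 70), (32, 61, 96), (38, 82, 114), (44, 88, 115), (50, 82, 108), (56, 71, 99), (62, 63, 90), (68, 43, 66), (74, 68, 42)]
t -46 [(-10, 3, 98), (-4, 2, 95), (2, 2, 96), (8, 3, 97), (14, 4, 98), (20, 4, 97), (26, 13, 97), (32, 25, 95), (38, 61, 112), (44, 61, 112), (50, 52, 100), (56, 64, 99), (62, 82, 74), (68, 82, 74), (74, 122, 45)]
```

>>> servo_tool(commands=[[[0,0,0,0.003,0,0,0],[0,0,0,0.003,0,0,0],[0,0,0,0.003,0,0,0],[0,0,0,0.003,0,0,0],[0,0,0,0,0,0,0]]])

```text
clock: 9.5
position: [450.2, 100.3, 16.8]
ee_rot: [-0.586, 0.774, -0.146, -0.191]
contact_force: [-0.8, -0.4, 0.1]
gripper_width: 85.8
grasp_force: 0.0
```

>>> servo_tool(commands=[[[0,0,0,0.002,0,0,0],[0,0,0,0.002,0,0,0],[0,0,0,0.002,0,0,0],[0,0,0,0.002,0,0,0],[0,0,0,0,0,0,0]]])

```text
clock: 9.92
position: [449.5, 96.9, 9.9]
ee_rot: [-0.586, 0.774, -0.146, -0.191]
contact_force: [0.4, -0.9, -0.3]
gripper_width: 85.7
grasp_force: 0.0
```

>>> servo_tool(commands=[[[255,0,0,0,0,0,0],[255,0,0,0,0,0,0],[255,0,0,0,0,0,0],[255,0,0,0,0,0,0],[255,0,0,0,0,0,0],[255,0,0,0,0,0,0],[255,0,0,0,0,0,0]]])

```text
clock: 10.5
position: [449.2, 97.6, 10.6]
ee_rot: [-0.586, 0.774, -0.146, -0.19]
contact_force: [-4.1, 3.2, 3.3]
gripper_width: 59.1
grasp_force: 64.9
```

The width is now 59 mm, a true side pinch. Next I'll plan the lift, the transit and the tip.

```bash
cat >> h.py <<'E'
import json,os
if os.path.exists("grasp.json"):
    G=json.load(open("grasp.json"));CT=np.array(G["c"]);RC=np.array(G["r"])
def E0(): return PAD-30*np.array([np.cos(YAW),np.sin(YAW),0])
def tool_for(al,c): # tool pose putting the cup centre at c with mouth angle al deg
    Rt=frame(al-70)@RC;return Rt,c-Rt@CT
def centre_from_edge(al,E):
    h=np.array([np.cos(YAW),np.sin(YAW),0]);k=np.array([0,0,1.]);a=np.radians(al)
    return E-40*(np.cos(a)*h+np.sin(a)*k)+30*(-np.sin(a)*h+np.cos(a)*k)
E
python3 - <<'E'
from h import *
s=state();R0=R.from_quat(s["ee_rot"]).as_matrix();p=s["position"]
CT=R0.T@(C0-p);RC=frame(-62).T@R0;print(CT)
json.dump({"c":CT.tolist(),"r":RC.tolist()},open("grasp.json","w"))
import h as H;H.CT=CT;H.RC=RC
p1=p+[0,0,80];plan(R0,p,R0,p1,5,"lift")
c=centre_from_edge(-5,E0()+[0,0,60]);R2,p2=tool_for(-5,c);plan(R0,p1,R2,p2,12,"transit");print(c,p2)
E
```

```text
t 10.5 p [449.2  97.6  10.6] q [ 0.75  0.52 -0.54  0.3  -0.96 -1.26] F [-4.1  3.2  3.3] w 59.1 g 64.9
[  5.2428044    0.60610497 -57.55700523]
lift 5 x [0.0075, -0.0001, -0.0142] [0.0, -0.0, 0.0]
   mid [449.  98.  43.]
transit 12 x [0.0108, -0.0108, 0.0089] [-0.0, -1.08, 0.0]
   mid [490.   2.  70.]
[533.20530262 -81.67860636  97.37207065] [531.36248561 -91.14524003  40.38391324]
```

>>> servo_tool(commands=[[[255,0.0038,0,-0.0071,0,0,0],[255,0.0075,-0.0001,-0.0142,0,0,0],[255,0.0075,-0.0001,-0.0142,0,0,0],[255,0.0075,-0.0001,-0.0142,0,0,0],[255,0.0075,-0.0001,-0.0142,0,0,0],[255,0.0037,0,-0.0071,0,0,0],[255,0,0,0,0,0,0]]])

```text
clock: 11.08
position: [450.9, 98.0, 92.0]
ee_rot: [-0.587, 0.774, -0.146, -0.188]
contact_force: [0.1, 0.5, -2.2]
gripper_width: 58.9
grasp_force: 64.9
```

>>> servo_tool(commands=[[[255,0.0054,-0.0054,0.0045,0,-0.54,0],[255,0.0108,-0.0108,0.0089,0,-1.08,0],[255,0.0108,-0.0108,0.0089,0,-1.08,0],[255,0.0108,-0.0108,0.0089,0,-1.08,0],[255,0.0108,-0.0108,0.0089,0,-1.08,0],[255,0.0108,-0.0108,0.0089,0,-1.08,0],[255,0.0108,-0.0108,0.0089,0,-1.08,0],[255,0.0108,-0.0108,0.0089,0,-1.08,0],[255,0.0108,-0.0108,0.0089,0,-1.08,0],[255,0.0108,-0.0108,0.0089,0,-1.08,0]]])

```text
clock: 11.92
position: [513.5, -55.0, 52.0]
ee_rot: [-0.597, 0.788, -0.093, -0.121]
contact_force: [-0.0, -0.8, -1.1]
gripper_width: 59.1
grasp_force: 64.9
```

>>> servo_tool(commands=[[[255,0.0108,-0.0108,0.0089,0,-1.08,0],[255,0.0108,-0.0108,0.0089,0,-1.08,0],[255,0.0054,-0.0054,0.0045,0,-0.54,0],[255,0,0,0,0,0,0],[255,0,0,0,0,0,0]]])

```text
clock: 12.33
position: [530.9, -92.5, 39.0]
ee_rot: [-0.599, 0.791, -0.079, -0.103]
contact_force: [-0.3, 0.2, -1.9]
gripper_width: 59.2
grasp_force: 64.8
```

```bash
python3 - <<'E'
from h import *
s=state();R0=R.from_quat(s["ee_rot"]).as_matrix();p=s["position"]
c=p+R0@CT;print("cup pred",c)
vs=[]
for n in("scene","top"):
    im=cams.get_image(n);f=im["frame"].copy();q=proj(im,c);print(n,q)
    hsv=cv2.cvtColor(f,cv2.COLOR_BGR2HSV);m=((hsv[...,1]<60)&(hsv[...,2]>90)).astype(np.uint8)
    u,v=q.round().astype(int);mm=np.zeros_like(m);mm[v-25:v+25,u-30:u+30]=m[v-25:v+25,u-30:u+30]
    cs,_=cv2.findContours(mm,cv2.RETR_EXTERNAL,cv2.CHAIN_APPROX_NONE);k=max(cs,key=cv2.contourArea);print(cv2.minAreaRect(k),cv2.contourArea(k))
    cv2.circle(f,(u,v),1,(0,255,0),-1)
    vs.append(cv2.resize(f[v-40:v+40,u-50:u+50],(400,320),interpolation=cv2.INTER_CUBIC))
cv2.imwrite("pics/hover.png",np.hstack(vs))
E
```

```text
t 12.33 p [530.9 -92.5  39. ] q [ 0.26  0.44 -0.49  0.31 -0.8  -0.77] F [-0.3  0.2 -1.9] w 59.2 g 64.8
cup pred [532.84471789 -82.92051835  96.00333413]
scene [404.14200982 161.24961615]
((417.26654052734375, 157.2646026611328), (17.154029846191406, 9.606256484985352), 86.42366790771484) 124.5
top [398.79895006 206.11664084]
((387.5, 203.0), (37.0, 30.0), 0.0) 265.0
```

View pics/hover.png

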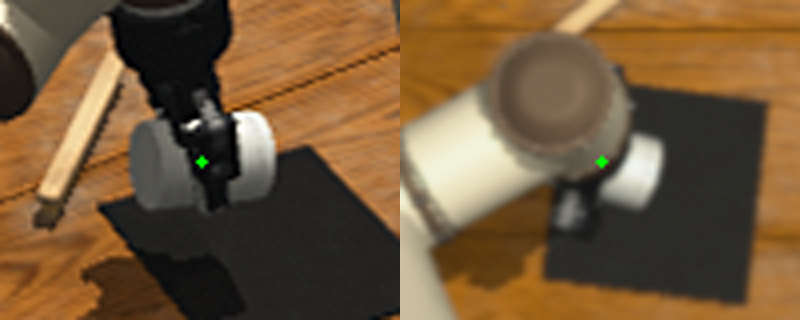

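The cup is held square at scene crop (203,158), and the prediction falls on it at (202,161), so the grasp model holds. It hangs over the pad. Next I'll lower the lip to just above the pad and pivot about it.

```bash
python3 - <<'E'
from h import *
s=state();R0=R.from_quat(s["ee_rot"]).as_matrix();p=s["position"]
E=E0()+[0,0,4.5]
R1,p1=tool_for(-15,centre_from_edge(-15,E));plan(R0,p,R1,p1,8,"lower")
R2,p2=tool_for(-91,centre_from_edge(-91,E));plan(R1,p1,R2,p2,19,"pivot");print(p1,p2,E)
E
```

```text
t 12.43 p [531.5 -91.4  39.7] q [ 0.26  0.44 -0.49  0.31 -0.8  -0.77] F [-0.7 -0.1 -1.6] w 59.0 g 64.8
lower 8 x [-0.0016, 0.0, 0.006] [-0.0, -1.26, 0.02]
   mid [532. -91.  15.]
pivot 19 x [-0.001, -0.0, -0.0023] [-0.0, -4.0, 0.01]
   mid [534. -83.  12.]
[532.35929364 -87.60150298  -9.96094392] [530.78414765 -93.20128048  34.40648586] [ 523.12336411 -117.52075216    8.5       ]
```

>>> servo_tool(commands=[[[255,-0.0016,0,0.006,0,-1.26,0.02],[255,-0.0016,0,0.006,0,-1.26,0.02],[255,-0.0016,0,0.006,0,-1.26,0.02],[255,-0.0016,0,0.006,0,-1.26,0.02],[255,-0.0016,0,0.006,0,-1.26,0.02],[255,-0.0016,0,0.006,0,-1.26,0.02],[255,-0.0016,0,0.006,0,-1.26,0.02],[255,-0.0016,0,0.006,0,-1.26,0.02],[255,0,0,0,0,0,0]]])

```text
clock: 13.18
position: [531.9, -88.3, -10.7]
ee_rot: [-0.602, 0.797, -0.025, -0.032]
contact_force: [-0.4, -0.9, -1.8]
gripper_width: 59.2
grasp_force: 64.9
```

```bash
python3 - <<'E'
from h import *
s=state();R0=R.from_quat(s["ee_rot"]).as_matrix();p=s["position"]
E=E0()+[0,0,4.5]
R1,p1=tool_for(-15,centre_from_edge(-15,E));print(R0.T@(p1-p),R.from_matrix(R0.T@R1).as_rotvec(degrees=True))
R2,p2=tool_for(-91,centre_from_edge(-91,E));plan(R0,p,R2,p2,19,"pivot")
E
```

```text
t 13.18 p [531.9 -88.3 -10.7] q [ 0.18  0.48 -0.48  0.12 -0.64 -0.56] F [-0.4 -0.9 -1.8] w 59.2 g 64.9
[-0.76300657 -0.25099255 -0.84266055] [ 0.08999204  0.0829608  -0.14448787]
pivot 19 x [-0.0011, -0.0, -0.0023] [-0.0, -4.0, 0.0]
   mid [533. -83.  11.]
```

>>> servo_tool(commands=[[[255,-0.0011,0,-0.0023,0,-4,0],[255,-0.0011,0,-0.0023,0,-4,0],[255,-0.0011,0,-0.0023,0,-4,0],[255,-0.0011,0,-0.0023,0,-4,0]]])

```text
clock: 13.52
position: [534.6, -83.1, 0.3]
ee_rot: [-0.601, 0.793, 0.058, 0.081]
contact_force: [-1.4, -0.4, -2.4]
gripper_width: 59.3
grasp_force: 64.9
```

```bash
cat > chk.py <<'E'
from h import *
s=state();R0=R.from_quat(s["ee_rot"]).as_matrix();p=s["position"]
a=R0@RC.T;th=np.degrees(np.arctan2(a[2,2],a[:,2]@[np.cos(YAW),np.sin(YAW),0]));al=th+70
if al>90: al-=360
E=E0()+[0,0,4.5];R1,p1=tool_for(al,centre_from_edge(al,E))
print("alpha",al,"edge err",(p-p1).round(1),"rot err",R.from_matrix(R1.T@R0).as_rotvec(degrees=True).round(1))
n=max(1,int(round((al+91)/4)));R2,p2=tool_for(-91,centre_from_edge(-91,E));plan(R0,p,R2,p2,n,"rest")
E
python3 chk.py
```

```text
t 13.52 p [ 5.346e+02 -8.310e+01  3.000e-01] q [ 0.01  0.47 -0.34 -0.29 -0.73 -0.07] F [-1.4 -0.4 -2.4] w 59.3 g 64.9
alpha -31.25441127864991 edge err [1.1 0.8 0.7] rot err [ 0.1 -0.  -0.1]
rest 15 x [-0.0009, 0.0, -0.0023] [-0.01, -3.98, 0.02]
   mid [534. -83.  18.]
```

>>> servo_tool(commands=[[[255,-0.001,0,-0.0023,0,-4,0],[255,-0.001,0,-0.0023,0,-4,0],[255,-0.001,0,-0.0023,0,-4,0],[255,-0.001,0,-0.0023,0,-4,0],[255,-0.001,0,-0.0023,0,-4,0]]])

```text
clock: 13.93
position: [535.0, -83.1, 13.0]
ee_rot: [-0.582, 0.767, 0.161, 0.218]
contact_force: [-0.6, -0.8, -2.1]
gripper_width: 59.1
grasp_force: 64.9
```

```bash
python3 chk.py
```

```text
t 13.93 p [535.  -83.1  13. ] q [-0.25  0.52 -0.19 -0.69 -0.96  0.41] F [-0.6 -0.8 -2.1] w 59.1 g 64.9
alpha -51.2247947888702 edge err [ 1.3 -0.2  0.9] rot err [ 0.2 -0.  -0.2]
rest 10 x [-0.0009, 0.0001, -0.0023] [-0.01, -3.98, 0.04]
   mid [533. -86.  25.]
```

Tracking well, so I'll finish the pivot.

>>> servo_tool(commands=[[[255,-0.0009,0,-0.0023,0,-4,0.04],[255,-0.0009,0,-0.0023,0,-4,0.04],[255,-0.0009,0,-0.0023,0,-4,0.04],[255,-0.0009,0,-0.0023,0,-4,0.04],[255,-0.0009,0,-0.0023,0,-4,0.04]]])

```text
clock: 14.35
position: [533.7, -87.3, 24.3]
ee_rot: [-0.543, 0.719, 0.26, 0.347]
contact_force: [-0.1, -0.7, -2.3]
gripper_width: 59.1
grasp_force: 64.9
```

```bash
python3 chk.py
```

```text
t 14.35 p [533.7 -87.3  24.3] q [-0.47  0.64 -0.09 -0.94 -1.26  0.7 ] F [-0.1 -0.7 -2.3] w 59.1 g 64.9
alpha -71.16416567950142 edge err [ 0.9 -1.1  0.1] rot err [ 0.1 -0.  -0.1]
rest 5 x [-0.0011, 0.0002, -0.0021] [-0.03, -3.97, 0.03]
   mid [533. -89.  29.]
```

>>> servo_tool(commands=[[[255,-0.0009,0,-0.0023,0,-4,0.04],[255,-0.0009,0,-0.0023,0,-4,0.04],[255,-0.0009,0,-0.0023,0,-4,0.04],[255,-0.0009,0,-0.0023,0,-4,0.04]]])

```text
clock: 14.68
position: [531.9, -93.0, 31.9]
ee_rot: [-0.501, 0.665, 0.333, 0.443]
contact_force: [0.5, 0.0, -2.2]
gripper_width: 59.2
grasp_force: 65.0
```

```bash
python3 chk.py
```

```text
t 14.68 p [531.9 -93.   31.9] q [-0.59  0.78 -0.02 -1.08 -1.49  0.85] F [ 0.5  0.  -2.2] w 59.2 g 65.0
alpha -87.1310687248077 edge err [ 0.6 -1.4 -0.8] rot err [ 0.1 -0.   0. ]
rest 1 x [-0.0022, 0.001, -0.0014] [-0.14, -3.87, -0.02]
   mid [532. -93.  32.]
```

>>> servo_tool(commands=[[[255,-0.0008,0.0005,-0.0012,-0.07,-2.9,0],[255,0.0009,0,0.0004,0,0,0],[255,0.0009,0,0.0004,0,0,0],[255,0,0,0,0,0,0]]])

```text
clock: 15.02
position: [531.2, -92.5, 31.1]
ee_rot: [-0.493, 0.654, 0.346, 0.458]
contact_force: [0.6, 0.6, -1.2]
gripper_width: 59.1
grasp_force: 65.2
```

>>> servo_tool(commands=[[[255,0.0009,0,0.0003,0,0,0],[255,0,0,0,0,0,0]]])

```text
clock: 15.18
position: [531.4, -92.1, 30.9]
ee_rot: [-0.493, 0.653, 0.346, 0.458]
contact_force: [0.5, -0.6, -1.8]
gripper_width: 59.1
grasp_force: 65.2
```

```bash
python3 chk.py; python3 - <<'E'
from h import *
s=state();R0=R.from_quat(s["ee_rot"]).as_matrix();p=s["position"];c=p+R0@CT;print("cup",c)
vs=[]
for n in("scene","top"):
    im=cams.get_image(n);u,v=proj(im,c).round().astype(int)
    vs.append(cv2.resize(im["frame"][v-32:v+32,u-40:u+40],(400,320),interpolation=cv2.INTER_CUBIC))
cv2.imwrite("pics/down.png",np.hstack(vs))
E
```

```text
t 15.18 p [531.4 -92.1  30.9] q [-0.61  0.81 -0.01 -1.1  -1.53  0.87] F [ 0.5 -0.6 -1.8] w 59.1 g 65.2
alpha -89.87370019554788 edge err [ 0.5  0.6 -3. ] rot err [-0. -0. -0.]
rest 1 x [-0.0029, 0.0003, -0.0023] [0.0, -1.13, 0.03]
   mid [531. -92.  31.]
t 15.18 p [531.4 -92.1  30.9] q [-0.61  0.81 -0.01 -1.1  -1.53  0.87] F [ 0.5 -0.6 -1.8] w 59.1 g 65.2
cup [ 515.49760667 -145.74150314   45.56183319]
```

View pics/down.png

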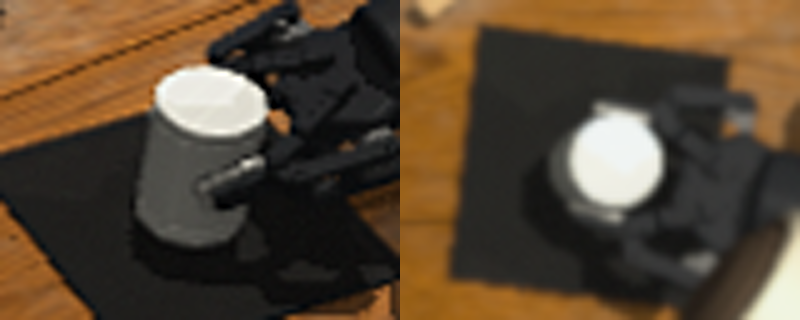

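The cup stands inverted in the middle of the pad with no blanks visible outside it (bottom disc at crop (210,100) and (615,160)). I'll lower the last 1–2 mm until it touches.

>>> servo_tool(commands=[[[255,0.0009,0,0.0003,0,0,0],[255,0,0,0,0,0,0]]])

```text
clock: 15.45
position: [531.1, -92.4, 29.4]
ee_rot: [-0.493, 0.653, 0.346, 0.459]
contact_force: [-0.7, -0.0, -1.7]
gripper_width: 58.5
grasp_force: 65.2
```

>>> servo_tool(commands=[[[255,0.0007,0,0.0003,0,0,0],[255,0,0,0,0,0,0]]])

```text
clock: 15.62
position: [531.1, -92.5, 28.9]
ee_rot: [-0.493, 0.653, 0.347, 0.459]
contact_force: [0.0, -0.1, 1.3]
gripper_width: 59.2
grasp_force: 65.2
```

>>> servo_tool(commands=[[[255,0.0006,0,0.0002,0,0,0],[255,0,0,0,0,0,0],[255,0,0,0,0,0,0],[255,0,0,0,0,0,0]]])

```text
clock: 15.95
position: [531.1, -92.5, 29.0]
ee_rot: [-0.493, 0.653, 0.347, 0.459]
contact_force: [-1.0, 0.5, 5.5]
gripper_width: 58.9
grasp_force: 65.5
```

```bash
python3 - <<'E'
from h import *
s=state();R0=R.from_quat(s["ee_rot"]).as_matrix();p=s["position"]
k=R0.T@[0,0,1.];print("up",k.round(4));c=p+R0@CT;print("cup",c)
E
```

```text
t 15.95 p [531.1 -92.5  29. ] q [-0.61  0.81 -0.01 -1.1  -1.53  0.87] F [-1.   0.5  5.5] w 58.9 g 65.5
up [-9.412e-01  2.000e-04 -3.377e-01]
cup [ 515.19183703 -146.15176769   43.46336664]
```

The cup is on the pad with 7 N of contact. Lifting it straight up.

>>> servo_tool(commands=[[[255,-0.0019,0,-0.0007,0,0,0],[255,-0.0038,0,-0.0014,0,0,0],[255,-0.0075,0,-0.0027,0,0,0],[255,-0.0113,0,-0.0041,0,0,0],[255,-0.0141,0,-0.0051,0,0,0],[255,-0.0141,0,-0.0051,0,0,0],[255,-0.0141,0,-0.0051,0,0,0],[255,-0.0141,0,-0.0051,0,0,0],[255,-0.0141,0,-0.0051,0,0,0],[255,-0.0113,0,-0.0041,0,0,0]]])

```text
clock: 16.78
position: [531.2, -92.9, 143.2]
ee_rot: [-0.493, 0.653, 0.346, 0.459]
contact_force: [0.4, 0.3, -1.4]
gripper_width: 58.9
grasp_force: 65.2
```

>>> servo_tool(commands=[[[255,-0.0113,0,-0.0041,0,0,0],[255,-0.0113,0,-0.0041,0,0,0],[255,-0.0075,0,-0.0027,0,0,0],[255,0,0,0,0,0,0],[255,0,0,0,0,0,0],[255,0,0,0,0,0,0],[255,0,0,0,0,0,0]]])

```text
clock: 17.37
position: [530.9, -92.6, 172.1]
ee_rot: [-0.492, 0.654, 0.347, 0.458]
contact_force: [1.1, -0.2, -1.9]
gripper_width: 59.1
grasp_force: 65.2
```

```bash
python3 - <<'E'
from h import *
s=state();R0=R.from_quat(s["ee_rot"]).as_matrix();p=s["position"];c=p+R0@CT;print("cup",c,"axis",(R0@RC.T)[:,1])
vs=[]
for n in("scene","top"):
    im=cams.get_image(n);cv2.imwrite(f"pics/{n}_lift.png",im["frame"]);u,v=proj(im,[515,-146,40]).round().astype(int)
    vs.append(cv2.resize(im["frame"][v-40:v+40,u-50:u+50],(400,320),interpolation=cv2.INTER_CUBIC))
    f=im["frame"];hsv=cv2.cvtColor(f,cv2.COLOR_BGR2HSV)
cv2.imwrite("pics/lift.png",np.hstack(vs))
E
```

```text
t 17.37 p [530.9 -92.6 172.1] q [-0.61  0.58  0.02 -1.1  -1.65  0.64] F [ 1.1 -0.2 -1.9] w 59.1 g 65.2
cup [ 514.95603239 -146.25023348  186.62855976] axis [-0.96234562  0.27180828  0.00334143]
```

View pics/lift.png

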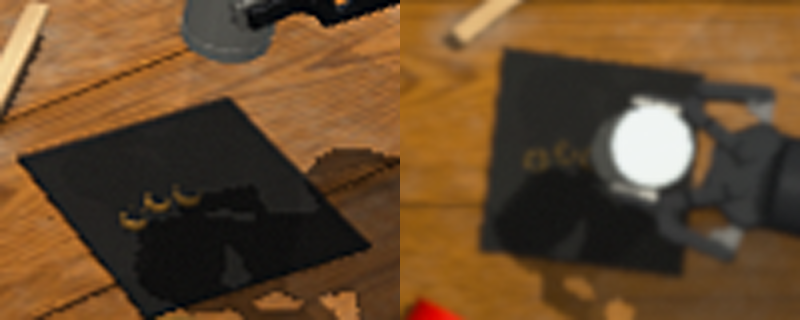

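Three blanks lie in a row at scene crop (132,222), (155,202) and (185,196). I'll compute whether they lay inside the cup's footprint.

```bash
python3 - <<'E'
from h import *
for n in("scene","top"):
    im=cams.get_image(n);f=im["frame"];hsv=cv2.cvtColor(f,cv2.COLOR_BGR2HSV)
    u,v=proj(im,[515,-146,4]).round().astype(int)
    m=((hsv[...,1]>90)&(hsv[...,2]>50)&(hsv[...,0]<35)).astype(np.uint8);k=np.zeros_like(m);r=20 if n=="scene" else 17
    k[v-r:v+r,u-r:u+r]=m[v-r:v+r,u-r:u+r]
    nn,l,st,ce=cv2.connectedComponentsWithStats(k)
    for i in range(1,nn):
        if st[i][4]>=3: q=plane(im,*ce[i],8);print(n,ce[i].round(1),st[i].tolist(),q.round(1),"from centre",round(float(np.hypot(*(q-PAD)[:2])),1))
    d=cv2.imread("pics/scene_lift.png")
E
```

```text
scene [404.9 163.6] [402, 163, 9, 3, 16] [ 603.8 -155.4    8. ] from centre 89.2
scene [439.3 164.7] [436, 163, 6, 6, 21] [ 549.  -239.5    8. ] from centre 99.2
scene [415.4 182.7] [409, 179, 15, 7, 40] [ 521.4 -128.1    8. ] from centre 19.4
scene [406.3 188.1] [404, 186, 7, 5, 18] [516.2 -91.7   8. ] from centre 54.7
top [406.8 211.2] [403, 208, 9, 6, 31] [ 521.3 -125.4    8. ] from centre 22.0
top [398.5 212.1] [396, 210, 6, 6, 26] [518.1 -96.3   8. ] from centre 50.2
```

One blank lies at about (517,-94), 50 mm from the centre, so it was outside the cup. The other two are near (521,-127). I'll mend this by pushing the stray in with the cup and covering all three again. First I need exact blank positions.

```bash
python3 - <<'E'
from h import *
for n in("scene","top"):
    fs=[cams.get_image(n) for _ in range(3)];im=fs[0];f=np.mean([i["frame"] for i in fs],0)
    d=f[...,2]-f[...,0] # red-blue
    a,b=((400,430,174,194) if n=="scene" else (392,418,202,221))[0:2],((174,194) if n=="scene" else (202,221))
    print(n,"cols from",a[0])
    for v in range(*b): print(v," ".join("%3d"%x if x>4 else "  ." for x in d[v,a[0]:a[1]]))
E
```

```text
scene cols from 400
174   4   .   .   .   .   .   .   .   .   4   .   .   4   4   .   .   .   .   .   .   .   .   .   .   .   .   .   .   .   .
175   .   .   .   .   .   .   .   .   .   .   .   .   .   .   .   .   .   .   .   .   .   .   .   .   .   .   .   .   .   .
176   .   .   .   .   .   .   .   .   .   .   .   .   .   .   .   .   .   .   .   .   .   .   .   4   4   .   4   .   .   .
177   .   .   .   .   .   .   .   .   .   .   .   .   .   .   .   .   4   .   .   .   .   .   .   4   4   .   .   .   .   .
178   .   .   .   .   .   .   .   .   .   .   .   .   .   .   .   .   .   .   .   .   .   .   .   .   4   .   .   .   .   .
179   .   .   4   .   .   .   4   .   .   .   .   .   .   .   .   .   .  20  20   .   .   .   4   .   .   .   .   4   .   .
180   .   .   4   .   .   .   .   .   .   .   .   .   .   .   .   .   .  23  21   .   .   .   .   9  10   .   .   .   4   .
181   .   .   .   .   4   .   4   4   .   .  38  31   .   .   .   .   .  44  50  10   .   .   .   8  11   .   .   .   .   .
182   .   .   .   .   .   .   4   5   .   .  52  41   .   .   .  16  12  24  67  66  42 
[... 2769 characters left out ...]
  14  16  12   7   9  21  24  15   7   6   6   5   6
215   4   4   4   8  15  17  19  21  21  14   5   .   .   4   .   4   4   .   8  13  12   9   6   5   6   5
216   .   4   4   5   5   5   8  10   8   4   .   .   .   .   .   .   .   .   .   .   5   5   4   5   5   6
217   4   4   4   4   .   .   .   .   .   .   .   .   .   .   .   .   .   .   .   .   .   .   .   .   6   6
218   5   4   4   4   .   .   .   .   .   .   .   .   .   .   .   .   .   .   .   .   .   .   .   .   5   6
219   4   4   4   .   .   .   .   .   .   .   .   .   .   .   .   .   .   .   .   .   .   .   .   .   4   6
220   .   .   .   .   .   .   .   .   .   .   .   .   .   .   .   .   .   .   .   .   .   .   .   .   .   6
```

The top view shows three hex outlines at (398.5,212.4), (405.3,211) and (410.3,212). They lie in a row too long for the mouth. I'll nudge the stray diagonally with the cup's outer wall, then gather all three with a slightly tilted sweep.

```bash
cat >> h.py <<'E'
def here():
    s=state();R0=R.from_quat(s["ee_rot"]).as_matrix();p=s["position"];c=p+R0@CT;print("cup",c.round(1));return R0,p,c
def legs(R0,c,pts): # translations in tool axes, total m
    for q in pts: print(q,"tool shift",(R0.T@(np.array(q)-c)/1000).round(4).tolist());c=np.array(q)
E
python3 - <<'E'
from h import *
im=cams.get_image("top")
for u,v in((398.5,212.4),(405.3,211),(410.3,212)): print(plane(im,u,v,8).round(1))
R0,p,c=here();legs(R0,c,[(550,-67,100),(550,-67,45.2),(529,-87,45.2),(529,-87,75)])
E
```

```text
[517.1 -96.4   8. ]
[ 522.  -120.1    8. ]
[ 518.6 -137.5    8. ]
t 17.92 p [531.2 -92.8 172.9] q [-0.61  0.58  0.02 -1.1  -1.65  0.64] F [ 0.5 -0.1 -1.9] w 59.1 g 65.2
cup [ 515.2 -146.4  187.5]
(550, -67, 100) tool shift [0.0532, -0.0117, 0.1105]
(550, -67, 45.2) tool shift [0.0516, -0.0001, 0.0186]
(529, -87, 45.2) tool shift [0.0085, 0.0147, -0.0235]
(529, -87, 75) tool shift [-0.028, 0.0, -0.0101]
```

>>> servo_tool(commands=[[[255,0.0089,-0.002,0.0184,0,0,0],[255,0.0089,-0.002,0.0184,0,0,0],[255,0.0089,-0.002,0.0184,0,0,0],[255,0.0089,-0.002,0.0184,0,0,0],[255,0.0089,-0.002,0.0184,0,0,0],[255,0.0089,-0.002,0.0184,0,0,0],[255,0.0129,0,0.0046,0,0,0],[255,0.0129,0,0.0046,0,0,0],[255,0.0129,0,0.0046,0,0,0],[255,0,0,0,0,0,0]]])

```text
clock: 18.75
position: [565.0, -14.1, 41.1]
ee_rot: [-0.491, 0.655, 0.348, 0.458]
contact_force: [0.3, 0.2, -1.7]
gripper_width: 58.9
grasp_force: 65.0
```

```bash
python3 - <<'E'
from h import *
R0,p,c=here();print((R0@RC.T).round(3).tolist());legs(R0,c,[(550,-67,45.2),(529,-87,45.2),(529,-87,75)])
E
```

```text
t 18.75 p [565.  -14.1  41.1] q [-0.48  0.77 -0.05 -1.19 -1.45  0.83] F [ 0.3  0.2 -1.7] w 58.9 g 65.0
cup [549.  -67.7  55.7]
[[-0.099, -0.962, 0.254], [-0.328, 0.273, 0.904], [-0.939, 0.006, -0.343]]
(550, -67, 45.2) tool shift [0.0095, -0.0008, 0.0044]
(529, -87, 45.2) tool shift [0.0086, 0.0147, -0.0235]
(529, -87, 75) tool shift [-0.028, 0.0002, -0.0101]
```

>>> servo_tool(commands=[[[255,0.0045,-0.0004,0.0022,0,0,0],[255,0.0045,-0.0004,0.0022,0,0,0],[255,0,0,0,0,0,0],[255,0.0014,0.0024,-0.0039,0,0,0],[255,0.0014,0.0024,-0.0039,0,0,0],[255,0.0014,0.0024,-0.0039,0,0,0],[255,0.0014,0.0025,-0.0039,0,0,0],[255,0.0014,0.0025,-0.0039,0,0,0],[255,0.0014,0.0025,-0.0039,0,0,0]]])

```text
clock: 19.5
position: [545.8, -33.3, 34.5]
ee_rot: [-0.492, 0.653, 0.346, 0.459]
contact_force: [0.1, 1.0, -1.3]
gripper_width: 59.0
grasp_force: 65.1
```

>>> servo_tool(commands=[[[255,0,0,0,0,0,0],[255,-0.005,0,-0.0017,0,0,0],[255,-0.011,0,-0.004,0,0,0],[255,-0.02,0,-0.007,0,0,0],[255,-0.02,0,-0.007,0,0,0],[255,-0.02,0,-0.007,0,0,0],[255,0,0,0,0,0,0]]])

```text
clock: 20.08
position: [548.0, -32.7, 120.0]
ee_rot: [-0.495, 0.652, 0.343, 0.46]
contact_force: [0.8, -0.7, -0.2]
gripper_width: 58.9
grasp_force: 65.1
```

```bash
cat > see.py <<'E'
from h import *
for n in("scene","top"):
    fs=[cams.get_image(n) for _ in range(2)];im=fs[0];f=np.mean([i["frame"] for i in fs],0);d=f[...,2]-f[...,0]
    a,b=((394,432),(168,200)) if n=="scene" else ((392,420),(203,224))
    print(n,"cols from",a[0])
    for v in range(*b): print(v," ".join("%2d"%min(x,99) if x>7 else " ." for x in d[v,a[0]:a[1]]))
E
python3 -c "from h import *;here()"; python3 see.py
```

```text
t 20.08 p [548.  -32.7 120. ] q [-0.52  0.63 -0.06 -1.15 -1.52  0.73] F [ 0.8 -0.7 -0.2] w 58.9 g 65.1
cup [532.  -86.2 134.7]
scene cols from 394
168  .  .  .  .  .  .  .  .  .  .  .  .  .  .  .  .  .  .  .  .  .  .  .  .  .  .  .  .  .  .  .  .  .  .  .  .  .  .
169  .  .  .  .  .  .  .  .  .  .  .  .  .  .  .  .  .  .  .  .  .  .  .  .  .  .  .  .  .  .  .  .  .  .  .  .  .  .
170  .  .  .  .  .  .  .  .  .  .  .  .  .  .  .  .  .  .  .  .  .  .  .  .  .  .  .  .  .  .  .  .  .  .  .  .  .  .
171  .  .  .  .  .  .  .  .  .  .  .  .  .  .  .  .  .  .  .  .  .  .  .  .  .  .  .  .  .  .  .  .  .  .  .  .  .  .
172  .  .  .  .  .  .  .  .  .  .  .  .  .  .  .  .  .  .  .  .  .  .  .  .  .  .  .  .  .  .  .  .  .  .  .  .  .  .
173  .  .  .  .  .  .  .  .  .  .  .  .  .  .  .  .  .  .  .  .  .  .  .  .  .  .  .  .  .  .  .  .  .  .  .  .  .  .
174  .  .  .  .  .  .  .  .  .  .  .  .  .  .  .  .  .  .  .  .  .  .  .  .  .  .  .  .  .  .  .  .  .  .  .  .  .  .
175  .  .  .  .  .  .  .  .  .  .  .  .  .  .  .  .  .  .  .  .  .  .  .  .  .  .  .  .  .  .  .  .  .  .  .  .  .  .
176  .  .
[... 3988 characters left out ...]
  .  .  .  .  7  9 10 10 10 11 12 13 13 11  .  .  .  .  .  .  .  .  .  .  .  .  .  .
217  .  .  .  .  .  .  .  .  7 10 13 15 15 13  8  .  .  .  .  .  .  .  .  .  .  .  .  .
218  .  .  .  .  .  .  .  .  .  .  7  9 10  8  .  .  .  .  .  .  .  .  .  .  .  .  .  .
219  .  .  .  .  .  .  .  .  .  .  .  .  .  .  .  .  .  .  .  .  .  .  .  .  .  .  .  .
220  .  .  .  .  .  .  .  .  .  .  8  .  .  .  .  .  .  .  .  .  .  .  .  .  .  .  .  .
221  .  .  .  .  .  .  .  .  .  .  .  .  .  .  .  .  .  .  .  .  .  .  .  .  .  .  .  .
222  .  .  .  .  .  .  .  .  .  .  .  .  .  .  .  .  .  .  .  .  .  .  .  .  .  .  .  .
223  .  .  .  .  .  .  .  .  .  .  .  .  .  .  .  .  .  .  .  .  .  .  .  .  .  .  .  .
```

```bash
python3 - <<'E'
from h import *
im=cams.get_image("scene")
old=[(407,188.9),(412.7,184),(420,182.8)];ref=[(517.1,-96.4),(522,-120.1),(518.6,-137.5)];new=[(415.6,190.6),(415.2,184),(421.2,182.8)]
P=[]
for o,r,n in zip(old,ref,new):
    P.append(np.array(r)+(plane(im,*n,8)-plane(im,*o,8))[:2]);print(P[-1].round(1))
P=np.array(P);h=np.array([np.cos(YAW),np.sin(YAW)]);l=np.array([-h[1],h[0]])
print("along h from pad centre",((P-PAD[:2])@h).round(1),"lateral",((P-PAD[:2])@l).round(1),cv2.minEnclosingCircle(P.astype(np.float32)))
E
```

```text
[ 499.5 -112.7]
[ 518.5 -126.2]
[ 516.9 -140.4]
along h from pad centre [-28.3 -20.4  -6.3] lateral [-24.   -2.1   0.2] ((508.22119140625, -126.53973388671875), 16.376611709594727)
```

I'll do the tilted gathering sweep: mouth 20° up at the front, rear lip 1.5 mm over the pad.

```bash
cat > sweep.py <<'E'
from h import *
import sys
hh=np.array([np.cos(YAW),np.sin(YAW),0]);ll=np.array([-hh[1],hh[0],0])
def pose(al,la,z,alpha=-70): return tool_for(alpha,centre_from_edge(alpha,PAD*[1,1,0]+al*hh+la*ll+[0,0,z]))
R0,p,c=here();a=(R0,p)
for k,(al,la,z,alpha,n) in enumerate(eval(sys.argv[1])):
    b=pose(al,la,z,alpha);plan(*a,*b,n,k);a=b
E
python3 sweep.py "[(-44,-11,40,-70,6),(-44,-11,5,-70,4),(-31,-11,5,-70,5),(-28,0,5,-70,4),(-29,0,5,-90,6)]"
```

```text
t 20.33 p [546.  -31.8 114.2] q [-0.52  0.64 -0.06 -1.15 -1.52  0.73] F [ 0.4  0.1 -1.8] w 58.6 g 65.1
cup [530.1 -85.5 128.7]
0 6 x [0.012, 0.0015, -0.0015] [0.01, 3.33, -0.04]
   mid [537. -48.  83.]
1 4 x [0.0067, 0.0, 0.0056] [-0.0, -0.0, -0.0]
   mid [526. -69.  38.]
2 5 x [0.0017, -0.0, -0.002] [-0.0, -0.0, -0.0]
   mid [525. -74.  20.]
3 4 x [0.0005, -0.0028, -0.0006] [-0.0, -0.0, -0.0]
   mid [527. -85.  20.]
4 6 x [-0.001, -0.0, -0.0018] [-0.0, -3.33, 0.01]
   mid [532. -90.  26.]
```

>>> servo_tool(commands=[[[255,0.012,0.0015,-0.0015,0,3.33,-0.04],[255,0.012,0.0015,-0.0015,0,3.33,-0.04],[255,0.012,0.0015,-0.0015,0,3.33,-0.04],[255,0.012,0.0015,-0.0015,0,3.33,-0.04],[255,0.012,0.0015,-0.0015,0,3.33,-0.04],[255,0.012,0.0015,-0.0015,0,3.33,-0.04],[255,0.0067,0,0.0056,0,0,0],[255,0.0067,0,0.0056,0,0,0],[255,0.0067,0,0.0056,0,0,0],[255,0,0,0,0,0,0]]])

```text
clock: 21.17
position: [525.1, -69.2, 26.7]
ee_rot: [-0.545, 0.723, 0.257, 0.338]
contact_force: [-0.3, -0.4, -1.4]
gripper_width: 59.3
grasp_force: 65.1
```

```bash
python3 sweep.py "[(-44,-11,5,-70,2),(-31,-11,5,-70,5),(-28,0,5,-70,4),(-29,0,5,-90,6)]"
```

```text
t 21.17 p [525.1 -69.2  26.7] q [-0.44  0.61 -0.13 -0.94 -1.22  0.69] F [-0.3 -0.4 -1.4] w 59.3 g 65.1
cup [ 511.6 -114.9   59.4]
0 2 x [0.0025, -0.0005, 0.0021] [0.08, 0.04, -0.11]
   mid [526. -69.  23.]
1 5 x [0.0017, -0.0, -0.002] [-0.0, -0.0, -0.0]
   mid [525. -74.  20.]
2 4 x [0.0005, -0.0028, -0.0006] [-0.0, -0.0, -0.0]
   mid [527. -85.  20.]
3 6 x [-0.001, -0.0, -0.0018] [-0.0, -3.33, 0.01]
   mid [532. -90.  26.]
```

>>> servo_tool(commands=[[[255,0.0025,-0.0005,0.0021,0,0,0],[255,0.0025,-0.0005,0.0021,0,0,0],[255,0,0,0,0,0,0]]])

```text
clock: 21.42
position: [527.4, -70.2, 22.4]
ee_rot: [-0.546, 0.722, 0.255, 0.339]
contact_force: [0.4, 0.2, -1.7]
gripper_width: 58.8
grasp_force: 65.1
```

>>> servo_tool(commands=[[[255,0.0017,0,-0.002,0,0,0],[255,0.0017,0,-0.002,0,0,0],[255,0.0017,0,-0.002,0,0,0],[255,0.0017,0,-0.002,0,0,0],[255,0.0017,0,-0.002,0,0,0],[255,0.0005,-0.0028,-0.0006,0,0,0],[255,0.0005,-0.0028,-0.0006,0,0,0],[255,0.0005,-0.0028,-0.0006,0,0,0],[255,0.0005,-0.0028,-0.0006,0,0,0],[255,0,0,0,0,0,0]]])

```text
clock: 22.25
position: [534.5, -88.9, 23.2]
ee_rot: [-0.547, 0.722, 0.255, 0.339]
contact_force: [0.8, -0.3, 0.3]
gripper_width: 59.2
grasp_force: 65.2
```

```bash
python3 sweep.py "[(-28,0,5,-70,1),(-29,0,5,-90,6),(-29,0,3.6,-90,2)]"; python3 see.py | sed -n 1,33p
```

```text
t 22.25 p [534.5 -88.9  23.2] q [-0.46  0.64 -0.09 -0.92 -1.24  0.69] F [ 0.8 -0.3  0.3] w 59.2 g 65.2
cup [ 520.9 -134.4   56. ]
0 1 x [0.0022, 0.0024, 0.0023] [-0.03, -0.01, 0.13]
   mid [535. -89.  23.]
1 6 x [-0.001, -0.0, -0.0018] [-0.0, -3.33, 0.01]
   mid [532. -90.  26.]
2 2 x [0.0007, 0.0, 0.0002] [-0.0, -0.0, 0.0]
   mid [531. -94.  30.]
scene cols from 394
168  9  .  .  .  .  .  .  .  .  .  .  .  .  .  .  .  .  .  .  .  .  .  .  .  .  .  .  .  .  .  .  .  .  . 13 13  .  .
169  .  .  .  .  .  .  .  .  .  .  .  .  .  .  .  .  .  .  .  .  .  .  .  .  .  .  .  .  .  .  .  . 12 16 16 10  .  .
170  .  .  .  .  .  .  .  .  .  .  .  .  .  .  .  .  .  .  .  .  .  .  .  .  .  .  .  .  .  .  . 12 15 12  8  .  .  .
171  .  .  .  .  .  .  .  .  .  .  .  .  .  .  .  .  .  .  .  .  .  .  .  .  .  .  .  .  .  .  . 10 12  .  .  .  .  .
172  .  .  .  .  .  .  .  .  .  .  .  .  .  .  .  .  .  .  .  .  .  .  .  .  .  .  .  .  .  9 10  9  .  .  .  .  .  .
173  .  .  .  .  .  .  .  .  .  .  .  .  .  .  .  .  .  .  .  .  .  .  .  .  .  .  .  8  8  7  .  .  .  .  .  .  .  .
174  .  .  .  .  .  . 
[... 2345 characters left out ...]
59  .  .  .  .  .  .  .  .  .  .  .  .  .  .  .  .  .  .  .  .  .  .  .  .  .  .  .  .  .  .  .  .  .  .  .  .
195 99 99 55  .  .  .  .  .  .  .  .  .  .  .  .  .  .  .  .  .  .  .  .  .  .  .  .  .  .  .  .  .  .  .  .  .  .  .
196 99 99 69 10  .  .  .  .  .  .  .  .  .  .  .  .  .  .  .  .  .  .  .  .  .  .  .  .  .  .  .  .  .  .  .  .  .  .
197 94 99 99 72 13  .  .  .  .  .  .  .  .  .  .  .  .  .  .  .  .  .  .  .  .  .  .  .  .  .  .  .  .  .  .  .  .  .
198 99 99 99 99 62  .  .  .  .  .  .  .  .  .  .  .  .  .  .  .  .  .  .  .  .  .  .  .  .  .  .  .  .  .  .  .  .  .
199 99 99 99 99 99 62  .  .  .  .  .  .  .  .  .  .  .  .  .  .  .  .  .  .  .  .  .  .  .  .  .  .  .  .  .  .  .  .
```

```bash
python3 - <<'E'
from h import *
im=cams.get_image("scene")
q=np.array([517.1,-96.4])+(plane(im,418.4,190.4,8)-plane(im,407,188.9,8))[:2]
h=np.array([np.cos(YAW),np.sin(YAW)]);l=np.array([-h[1],h[0]]);print(q,(q-PAD[:2])@h,(q-PAD[:2])@l)
E
python3 sweep.py "[(-32,0,40,-70,4)]"
```

```text
[ 496.28736234 -119.89538098] -20.447463071021634 -25.19045238414208
t 22.5 p [534.4 -88.9  23.2] q [-0.46  0.64 -0.09 -0.93 -1.24  0.69] F [1.5 0.4 1. ] w 58.8 g 65.2
cup [ 520.7 -134.4   56. ]
0 4 x [-0.0068, 0.0005, -0.0042] [-0.02, -0.01, 0.03]
   mid [534. -86.  39.]
```

The stray stays just outside, at along -20, lateral -25. I'll lift, set the cup vertical, and push it inward from the side with the outer wall.

>>> servo_tool(commands=[[[255,-0.0068,0.0005,-0.0042,0,0,0],[255,-0.0068,0.0005,-0.0042,0,0,0],[255,-0.0068,0.0005,-0.0042,0,0,0],[255,-0.0068,0.0005,-0.0042,0,0,0],[255,-0.0098,0,-0.0074,0,-4,0],[255,-0.0098,0,-0.0074,0,-4,0],[255,-0.0098,0,-0.0074,0,-4,0],[255,-0.0098,0,-0.0074,0,-4,0],[255,-0.0098,0,-0.0074,0,-4,0],[255,0,0,0,0,0,0]]])

```text
clock: 23.33
position: [531.0, -91.1, 115.2]
ee_rot: [-0.493, 0.653, 0.346, 0.46]
contact_force: [-0.1, -1.8, -2.1]
gripper_width: 59.0
grasp_force: 65.2
```

```bash
cat > blobs.py <<'E'
from h import *
im=cams.get_image("scene");f=im["frame"].astype(int);d=f[...,2]-f[...,0]
k=np.zeros(d.shape,np.uint8);k[174:196,400:432]=(d>20)[174:196,400:432]
h=np.array([np.cos(YAW),np.sin(YAW)]);l=np.array([-h[1],h[0]])
for v in range(174,196): print(v," ".join("%2d"%min(x,99) if x>9 else " ." for x in d[v,400:432]))
nn,lb,st,ce=cv2.connectedComponentsWithStats(k)
for i in range(1,nn):
    if st[i][4]>8:
        q=np.array([517.1,-96.4])+(plane(im,*ce[i],8)-plane(im,407,188.9,8))[:2];print(ce[i].round(1),st[i][:5].tolist(),q.round(1),"along,lat",((q-PAD[:2])@h).round(1),((q-PAD[:2])@l).round(1))
E
python3 blobs.py; python3 -c "from h import *;here()"
```

```text
174  .  .  .  .  .  .  .  .  .  .  .  .  .  .  .  .  .  .  .  .  .  .  .  .  .  .  .  .  .  .  .  .
175  .  .  .  .  .  .  .  .  .  .  .  .  .  .  .  .  .  .  .  .  .  .  .  .  .  .  .  .  .  .  .  .
176  .  .  .  .  .  .  .  .  .  .  .  .  .  .  .  .  .  .  .  .  .  .  .  .  .  .  .  .  .  .  .  .
177  .  .  .  .  .  .  .  .  .  .  .  .  .  .  .  .  .  .  .  .  .  .  .  .  .  .  .  .  .  .  .  .
178  .  .  .  .  .  .  .  .  .  .  .  .  .  .  .  .  .  .  .  .  .  .  .  .  .  .  .  .  .  .  .  .
179  .  .  .  .  .  .  .  .  .  .  .  .  .  .  .  .  .  .  . 11 11  .  .  .  .  .  .  .  .  .  .  .
180  .  .  .  .  .  .  .  .  .  .  .  .  . 23 20  .  .  . 18 26  .  .  .  .  .  .  .  .  .  .  .  .
181  .  .  .  .  .  .  .  .  .  .  .  .  . 15 14  .  .  . 18 44 27  .  .  .  . 10  .  .  .  .  .  .
182  .  .  .  .  .  .  .  .  .  .  .  .  . 39 34  .  .  . 29 60 69 66 54 60 49  .  .  .  .  .  .  .
183  .  .  .  .  .  .  .  .  .  .  .  .  . 39 63 60 47 55 54 33 44 63 59 47 27  .  .  .  .  .  .  .
184  .  .  .  .  .  .  .  .  .  .  .  .  .  . 34 59 58 44 29  .  . 18 18  .  .  .  .  .  .  .  .  .

[... 673 characters left out ...]
 .  .  .  .  .  .  .  .  .
192  .  .  .  .  .  .  .  .  .  .  .  .  .  .  .  .  . 17 25 19  .  .  .  .  .  .  .  .  .  .  .  .
193  .  .  .  .  .  .  .  .  .  .  .  .  .  .  .  .  .  .  .  .  .  .  .  .  .  .  .  .  .  .  .  .
194  .  .  .  .  .  .  .  .  .  .  .  .  .  .  .  .  .  .  .  .  .  .  .  .  .  .  .  .  .  .  .  .
195  .  .  .  .  .  .  .  .  .  .  .  .  .  .  .  .  .  .  .  .  .  .  .  .  .  .  .  .  .  .  .  .
[418.4 182.6] [413, 180, 12, 5, 29] [ 521.9 -140.7] along,lat -7.3 5.1
[417.7 190.3] [415, 189, 7, 4, 15] [ 497.5 -118.3] along,lat -22.3 -24.4
t 23.38 p [531.2 -90.4 115. ] q [-0.6   0.67 -0.01 -1.1  -1.59  0.74] F [ 0.   0.1 -0.5] w 59.1 g 65.2
cup [ 515.3 -144.   129.7]
```

```bash
python3 - <<'E'
from h import *
R0,p,c=here();print("cup down axis err",np.degrees(np.arccos(-(frame(-160).T@R0)[2,2])) )
legs(R0,c,[(461,-91,70),(461,-91,45.2),(475,-102,45.2),(475,-102,100)])
E
```

```text
t 23.38 p [531.2 -90.4 115. ] q [-0.6   0.67 -0.01 -1.1  -1.59  0.74] F [ 0.   0.1 -0.5] w 59.1 g 65.2
cup [ 515.3 -144.   129.7]
cup down axis err 179.71576402637177
(461, -91, 70) tool shift [0.0437, 0.0669, 0.0542]
(461, -91, 45.2) tool shift [0.0233, 0.0, 0.0084]
(475, -102, 45.2) tool shift [0.0023, -0.0165, -0.0063]
(475, -102, 100) tool shift [-0.0515, -0.0001, -0.0187]
```

>>> servo_tool(commands=[[[255,0.0087,0.0134,0.0108,0,0,0],[255,0.0087,0.0134,0.0108,0,0,0],[255,0.0087,0.0134,0.0108,0,0,0],[255,0.0087,0.0134,0.0108,0,0,0],[255,0.0087,0.0134,0.0108,0,0,0],[255,0,0,0,0,0,0],[255,0.0093,0,0.0034,0,0,0],[255,0.0093,0,0.0034,0,0,0],[255,0,0,0,0,0,0]]])

```text
clock: 24.13
position: [477.4, -36.4, 34.8]
ee_rot: [-0.494, 0.653, 0.346, 0.459]
contact_force: [0.8, -0.4, -2.4]
gripper_width: 59.3
grasp_force: 65.0
```

```bash
python3 - <<'E'
from h import *
R0,p,c=here();legs(R0,c,[(461,-91,45.2),(475,-102,45.2)])
E
```

```text
t 24.13 p [477.4 -36.4  34.8] q [-0.58  0.75 -0.2  -1.12 -1.46  0.98] F [ 0.8 -0.4 -2.4] w 59.3 g 65.0
cup [461.5 -90.1  49.4]
(461, -91, 45.2) tool shift [0.0043, 0.0003, 0.0004]
(475, -102, 45.2) tool shift [0.0023, -0.0165, -0.0064]
```

>>> servo_tool(commands=[[[255,0.0043,0.0003,0.0004,0,0,0],[255,0,0,0,0,0,0],[255,0.0004,-0.0033,-0.0013,0,0,0],[255,0.0004,-0.0033,-0.0013,0,0,0],[255,0.0004,-0.0033,-0.0013,0,0,0],[255,0.0004,-0.0033,-0.0013,0,0,0],[255,0.0004,-0.0033,-0.0013,0,0,0],[255,0,0,0,0,0,0]]])

```text
clock: 24.8
position: [491.2, -48.8, 32.6]
ee_rot: [-0.494, 0.652, 0.345, 0.459]
contact_force: [0.2, 1.0, -1.6]
gripper_width: 59.1
grasp_force: 65.1
```

>>> servo_tool(commands=[[[255,-0.005,0,-0.0018,0,0,0],[255,-0.0125,0,-0.0045,0,0,0],[255,-0.015,0,-0.0055,0,0,0],[255,-0.015,0,-0.0055,0,0,0],[255,0,0,0,0,0,0]]])

```text
clock: 25.22
position: [490.9, -48.8, 85.9]
ee_rot: [-0.496, 0.651, 0.344, 0.46]
contact_force: [0.2, 0.7, -1.9]
gripper_width: 59.4
grasp_force: 65.1
```

```bash
python3 blobs.py; python3 -c "from h import *;here()"; python3 see.py | sed -n 34,60p
```

```text
174  .  .  .  .  .  .  .  .  .  .  .  .  .  .  .  .  .  .  .  .  .  .  .  .  .  .  .  .  .  .  .  .
175  .  .  .  .  .  .  .  .  .  .  .  .  .  .  .  .  .  .  .  .  .  .  .  .  .  .  .  .  .  .  .  .
176  .  .  .  .  .  .  .  .  .  .  .  .  .  .  .  .  .  .  .  .  .  .  .  .  .  .  .  .  .  .  .  .
177  .  .  .  .  .  .  .  .  .  .  .  .  .  .  .  .  .  .  .  .  .  .  .  .  .  .  .  .  .  .  .  .
178  .  .  .  .  .  .  .  .  .  .  .  .  .  .  .  .  .  .  .  .  .  .  .  .  .  .  .  .  .  .  .  .
179  .  .  .  .  .  .  .  .  .  .  .  .  .  .  .  .  .  .  .  .  .  .  .  .  .  .  .  .  .  .  .  .
180  .  .  .  .  .  .  .  .  .  .  .  .  .  .  .  .  .  .  .  .  .  .  .  .  .  .  .  .  .  .  .  .
181  .  .  .  .  .  .  .  .  .  .  .  .  .  .  .  .  .  .  .  .  .  .  .  .  .  .  .  .  .  .  .  .
182  .  .  .  .  .  .  .  .  .  .  .  .  .  .  .  .  .  .  .  .  .  .  .  .  .  .  .  .  .  .  .  .
183  .  .  .  .  .  .  .  .  .  .  .  .  .  .  .  .  .  .  .  .  .  .  .  .  .  .  .  .  .  .  .  .
184  .  .  .  .  .  .  .  .  .  .  .  .  .  .  .  .  .  .  .  .  .  .  .  .  .  .  .  .  .  .  .  .

[... 2468 characters left out ...]
  .  .  .  .  .  .  .  .  .  .  .  .  .  .  .  .  .  .  .  .  .  .  .  .  .  .  .  .
217  .  .  .  .  .  .  .  .  .  .  .  .  .  .  .  .  .  .  .  .  .  .  .  .  .  .  .  .
218  .  .  .  .  .  .  .  .  .  .  .  .  .  .  .  .  .  .  .  .  .  .  .  .  .  .  .  .
219  .  .  .  .  .  .  .  .  .  .  .  .  .  .  .  .  .  .  .  .  .  .  .  .  .  .  .  .
220  .  .  .  .  .  .  8 12  8  .  .  .  .  .  .  .  .  .  .  .  .  .  .  .  .  .  .  .
221  .  .  .  .  .  .  9 13 10  8  .  .  .  .  .  .  .  .  .  .  .  .  .  .  .  .  .  .
222  .  .  .  .  .  . 10 14 10  9  .  .  .  .  .  .  .  .  .  .  .  .  .  .  .  .  .  .
223  .  .  .  .  .  7 11 15 10 10  9  .  .  .  .  .  .  .  .  .  .  .  .  .  .  .  .  .
```

```bash
python3 - <<'E'
from h import *
R0,p,c=here();legs(R0,c,[(474.7,-102,130),(516,-137,130)])
E
```

```text
t 25.47 p [489.8 -48.   82.3] q [-0.59  0.67 -0.16 -1.11 -1.52  0.87] F [ 0.6  0.1 -1.8] w 59.3 g 65.1
cup [ 473.9 -101.7   96.9]
(474.7, -102, 130) tool shift [-0.0312, -0.0008, -0.0113]
(516, -137, 130) tool shift [0.0076, -0.0493, -0.0211]
```

>>> servo_tool(commands=[[[255,-0.0156,-0.0004,-0.0057,0,0,0],[255,-0.0156,-0.0004,-0.0057,0,0,0],[255,0.0019,-0.0123,-0.0053,0,0,0],[255,0.0019,-0.0123,-0.0053,0,0,0],[255,0.0019,-0.0123,-0.0053,0,0,0],[255,0.0019,-0.0123,-0.0053,0,0,0],[255,0,0,0,0,0,0]]])

```text
clock: 26.05
position: [533.4, -85.0, 115.1]
ee_rot: [-0.494, 0.653, 0.346, 0.459]
contact_force: [0.0, 0.3, -1.3]
gripper_width: 58.8
grasp_force: 65.2
```

```bash
python3 blobs.py; python3 - <<'E'
from h import *
R0,p,c=here();legs(R0,c,[(516,-137,60),(516,-137,45),(515,-146,45)])
E
```

```text
174  .  .  .  .  .  .  .  .  .  .  .  .  .  .  .  .  .  .  .  .  .  .  .  .  .  .  .  .  .  .  .  .
175  .  .  .  .  .  .  .  .  .  .  .  .  .  .  .  .  .  .  .  .  .  .  .  .  .  .  .  .  .  .  .  .
176  .  .  .  .  .  .  .  .  .  .  .  .  .  .  .  .  .  .  .  .  .  .  .  .  .  .  .  .  .  .  .  .
177  .  .  .  .  .  .  .  .  .  .  .  .  .  .  .  .  .  .  .  .  .  .  .  .  .  .  .  .  .  .  .  .
178  .  .  .  .  .  .  .  .  .  .  .  .  .  .  .  .  .  .  .  .  .  .  .  .  .  .  .  .  .  .  .  .
179  .  .  .  .  .  .  .  .  .  .  .  .  .  .  .  .  .  .  .  .  .  .  .  .  .  .  .  .  .  .  .  .
180  .  .  .  .  .  .  .  .  .  .  .  . 20 34 17  .  .  . 17 23  .  .  .  . 19 20  .  .  .  .  .  .
181  .  .  .  .  .  .  .  .  .  .  .  . 25 29  .  .  .  . 15 42 28  .  .  . 12 15  .  .  .  .  .  .
182  .  .  .  .  .  .  .  .  .  .  .  . 18 50 54 31 12 21 49 65 71 66 55 61 46 10  .  .  .  .  .  .
183  .  .  .  .  .  .  .  .  .  .  .  .  . 41 63 69 65 58 43 28 44 62 57 46 28  .  .  .  .  .  .  .
184  .  .  .  .  .  .  .  .  .  .  .  .  .  . 22 51 47 23 10  .  . 16 17  .  .  .  .  .  .  .  .  .

[... 754 characters left out ...]
  .  .  .  .  .  .  .  .  .  .  .  .  .  .  .
193  .  .  .  .  .  .  .  .  .  .  .  .  .  .  .  .  .  .  .  .  .  .  .  .  .  .  .  .  .  .  .  .
194  .  .  .  .  .  .  .  .  .  .  .  .  .  .  .  .  .  .  .  .  .  .  .  .  .  .  .  .  .  .  .  .
195  .  .  .  .  .  .  .  .  .  .  .  .  .  .  .  .  .  .  .  .  .  .  .  .  .  .  .  .  .  .  .  .
[417.8 183.9] [412, 180, 13, 9, 52] [ 518.3 -135.6] along,lat -11.3 0.3
t 26.1 p [532.3 -84.  115.3] q [-0.6   0.66 -0.01 -1.11 -1.59  0.74] F [-0.2  0.2 -1.1] w 59.2 g 65.2
cup [ 516.4 -137.7  129.8]
(516, -137, 60) tool shift [0.0655, 0.0007, 0.0241]
(516, -137, 45) tool shift [0.0141, 0.0, 0.0051]
(515, -146, 45) tool shift [0.003, -0.0015, -0.0084]
```

The three blanks now form a compact triangle centred near (517,-136). I'll lower the cup over them with a force check.

>>> servo_tool(commands=[[[255,0.0131,0.0001,0.0048,0,0,0],[255,0.0131,0.0001,0.0048,0,0,0],[255,0.0131,0.0001,0.0048,0,0,0],[255,0.0131,0.0001,0.0048,0,0,0],[255,0.0131,0.0001,0.0048,0,0,0],[255,0.005,0,0.0018,0,0,0],[255,0,0,0,0,0,0]]])

```text
clock: 26.68
position: [531.1, -82.7, 39.1]
ee_rot: [-0.493, 0.653, 0.348, 0.459]
contact_force: [0.3, 0.1, -1.0]
gripper_width: 58.9
grasp_force: 65.2
```

>>> servo_tool(commands=[[[255,0.0025,0,0.0009,0,0,0],[255,0.0025,0,0.0009,0,0,0],[255,0,0,0,0,0,0]]])

```text
clock: 26.93
position: [532.0, -83.5, 36.1]
ee_rot: [-0.494, 0.652, 0.346, 0.459]
contact_force: [-0.9, 1.1, -1.4]
gripper_width: 58.8
grasp_force: 65.2
```

```bash
python3 - <<'E'
from h import *
R0,p,c=here();legs(R0,c,[(516,-137,45),(515,-147,45),(515,-146,43.2)])
E
```

```text
t 26.93 p [532.  -83.5  36.1] q [-0.6   0.79 -0.03 -1.11 -1.52  0.87] F [-0.9  1.1 -1.4] w 58.8 g 65.2
cup [ 516.1 -137.1   50.7]
(516, -137, 45) tool shift [0.0054, 0.0002, 0.002]
(515, -147, 45) tool shift [0.0034, -0.0018, -0.0093]
(515, -146, 43.2) tool shift [0.0014, 0.0003, 0.0015]
```

>>> servo_tool(commands=[[[255,0.0018,0,0.0007,0,0,0],[255,0.0018,0,0.0007,0,0,0],[255,0.0018,0,0.0006,0,0,0],[255,0,0,0,0,0,0]]])

```text
clock: 27.27
position: [531.8, -83.2, 30.1]
ee_rot: [-0.494, 0.652, 0.346, 0.459]
contact_force: [-0.4, 0.6, -1.6]
gripper_width: 58.6
grasp_force: 65.2
```

```bash
python3 - <<'E'
from h import *
R0,p,c=here();legs(R0,c,[(516,-137,44.6),(515,-147,44.6),(515,-146,43.2)])
E
python3 blobs.py | tail -2
```

```text
t 27.27 p [531.8 -83.2  30.1] q [-0.6   0.81 -0.03 -1.11 -1.52  0.88] F [-0.4  0.6 -1.6] w 58.6 g 65.2
cup [ 515.9 -136.9   44.7]
(516, -137, 44.6) tool shift [0.0001, -0.0001, -0.0001]
(515, -147, 44.6) tool shift [0.0034, -0.0018, -0.0093]
(515, -146, 43.2) tool shift [0.001, 0.0003, 0.0014]
194  .  .  .  .  .  .  .  .  .  .  .  .  .  .  .  .  .  .  .  .  .  .  .  .  .  .  .  .  .  .  .  .
195  .  .  .  .  .  .  .  .  .  .  .  .  .  .  .  .  .  .  .  .  .  .  .  .  .  .  .  .  .  .  .  .
```

No force and no brass visible outside, so all three are under the cup. I'll drag it 10 mm to the pad's middle and set it down.

>>> servo_tool(commands=[[[255,0.0008,-0.0004,-0.0023,0,0,0],[255,0.0008,-0.0005,-0.0023,0,0,0],[255,0.0009,-0.0005,-0.0023,0,0,0],[255,0.0009,-0.0004,-0.0023,0,0,0],[255,0,0,0,0,0,0]]])

```text
clock: 27.73
position: [531.0, -93.9, 30.2]
ee_rot: [-0.494, 0.652, 0.346, 0.459]
contact_force: [0.3, 0.7, -1.5]
gripper_width: 59.5
grasp_force: 65.2
```

>>> servo_tool(commands=[[[255,0.0007,0,0.0003,0,0,0],[255,0.0007,0,0.0003,0,0,0],[255,0,0,0,0,0,0]]])

```text
clock: 27.98
position: [531.1, -93.2, 29.1]
ee_rot: [-0.494, 0.652, 0.346, 0.46]
contact_force: [0.1, -0.5, 0.6]
gripper_width: 59.2
grasp_force: 65.4
```

>>> servo_tool(commands=[[[255,0.0005,0,0.0002,0,0,0],[255,0,0,0,0,0,0],[255,0,0,0,0,0,0]]])

```text
clock: 28.23
position: [531.0, -93.1, 29.0]
ee_rot: [-0.494, 0.652, 0.346, 0.46]
contact_force: [0.1, -2.3, 5.0]
gripper_width: 59.0
grasp_force: 65.6
```

```bash
python3 blobs.py | tail -1;python3 - <<'E'
from h import *
R0,p,c=here();legs(R0,c,[c+[0,0,100]])
E
```

```text
195  .  .  .  .  .  .  .  .  .  .  .  .  .  .  .  .  .  .  .  .  .  .  .  .  .  .  .  .  .  .  .  .
t 28.28 p [531.  -93.1  29. ] q [-0.61  0.81 -0.01 -1.1  -1.53  0.88] F [-0.9 -2.2  4.8] w 59.2 g 65.6
cup [ 515.2 -146.8   43.5]
[ 515.17801783 -146.78027979  143.52493948] tool shift [-0.0941, -0.0003, -0.0338]
```

It is seated on the pad (z matches the earlier contact). Lifting straight up again.

>>> servo_tool(commands=[[[255,-0.0019,0,-0.0007,0,0,0],[255,-0.0056,0,-0.002,0,0,0],[255,-0.0113,0,-0.0041,0,0,0],[255,-0.0141,0,-0.0051,0,0,0],[255,-0.0141,0,-0.0051,0,0,0],[255,-0.0141,0,-0.0051,0,0,0],[255,-0.0141,0,-0.0051,0,0,0],[255,-0.0141,0,-0.0051,0,0,0],[255,-0.0141,0,-0.0051,0,0,0],[255,-0.0141,0,-0.0051,0,0,0]]])

```text
clock: 29.12
position: [530.5, -93.1, 154.9]
ee_rot: [-0.494, 0.652, 0.346, 0.459]
contact_force: [0.4, -0.3, -2.4]
gripper_width: 59.0
grasp_force: 65.1
```

>>> servo_tool(commands=[[[255,-0.0113,0,-0.0041,0,0,0],[255,0,0,0,0,0,0],[255,0,0,0,0,0,0],[255,0,0,0,0,0,0],[255,0,0,0,0,0,0]]])

```text
clock: 29.53
position: [530.2, -92.9, 164.2]
ee_rot: [-0.493, 0.653, 0.347, 0.459]
contact_force: [0.0, 0.0, -1.6]
gripper_width: 59.0
grasp_force: 65.2
```

```bash
python3 blobs.py; python3 -c "from h import *;here()"
```

```text
174  .  .  .  .  .  .  .  .  .  .  .  .  .  .  .  .  .  .  .  .  .  .  .  .  .  .  .  .  .  .  .  .
175  .  .  .  .  .  .  .  .  .  .  .  .  .  .  .  .  .  .  .  .  .  .  .  .  .  .  .  .  .  .  .  .
176  .  .  .  .  .  .  .  .  .  .  .  .  .  .  .  .  .  .  .  .  .  .  .  .  .  .  .  .  .  .  .  .
177  .  .  .  .  .  .  .  .  .  .  .  .  .  .  .  .  .  .  .  .  .  .  .  .  .  .  .  .  .  .  .  .
178  .  .  .  .  .  .  .  .  .  .  .  .  .  .  .  .  .  .  .  .  .  .  .  .  .  .  .  .  .  .  .  .
179  .  .  .  .  .  .  .  .  .  .  .  .  .  .  .  .  .  .  . 20 21  .  .  .  .  .  .  .  .  .  .  .
180  .  .  .  .  .  .  .  .  .  .  .  . 22 17  .  .  .  . 42 56 21  .  .  .  .  .  .  .  .  .  .  .
181  .  .  .  .  .  .  .  .  .  .  .  . 35 36  .  .  .  . 32 57 25  .  .  .  . 10  .  .  .  .  .  .
182  .  .  .  .  .  .  .  .  .  .  .  . 23 62 77 47 42 67 70 66 67 63 53 61 50  .  .  .  .  .  .  .
183  .  .  .  .  .  .  .  .  .  .  .  .  . 31 62 75 81 73 42 27 44 63 58 46 29  .  .  .  .  .  .  .
184  .  .  .  .  .  .  .  .  .  .  .  .  .  . 12 26 42 28  .  .  . 16 19 12  .  .  .  .  .  .  .  .

[... 600 characters left out ...]
191  .  .  .  .  .  .  .  .  .  .  .  .  .  .  .  .  .  .  .  .  .  .  .  .  .  .  .  .  .  .  .  .
192  .  .  .  .  .  .  .  .  .  .  .  .  .  .  .  .  .  .  .  .  .  .  .  .  .  .  .  .  .  .  .  .
193  .  .  .  .  .  .  .  .  .  .  .  .  .  .  .  .  .  .  .  .  .  .  .  .  .  .  .  .  .  .  .  .
194  .  .  .  .  .  .  .  .  .  .  .  .  .  .  .  .  .  .  .  .  .  .  .  .  .  .  .  .  .  .  .  .
195  .  .  .  .  .  .  .  .  .  .  .  .  .  .  .  .  .  .  .  .  .  .  .  .  .  .  .  .  .  .  .  .
[418.1 183.2] [412, 179, 13, 9, 53] [ 520.3 -138.3] along,lat -9.2 2.9
t 29.58 p [530.3 -93.  164.2] q [-0.61  0.6   0.02 -1.1  -1.64  0.66] F [ 0.1  0.6 -1.5] w 59.1 g 65.2
cup [ 514.4 -146.6  178.7]
```

The three blanks lie in a heap in the pad's middle (scene 412–425 x 179–188). I'll now stand the cup on the clear bench at (530,-5), left of the pad, whose near edge is at about y=-62.

```bash
python3 - <<'E'
from h import *
R0,p,c=here();legs(R0,c,[(530,-5,150),(530,-5,46),(530,-5,39.5)])
im=cams.get_image("top")
for q in((378,183),(337,231)): print(plane(im,*q,10))
f=im["frame"];u,v=proj(im,[530,-5,0]).round().astype(int);print(u,v,f[v-12:v+13:6,u-12:u+13:6].tolist())
E
```

```text
t 29.58 p [530.3 -93.  164.2] q [-0.61  0.6   0.02 -1.1  -1.64  0.66] F [ 0.1  0.6 -1.5] w 59.1 g 65.2
cup [ 514.4 -146.6  178.7]
(530, -5, 150) tool shift [-0.0205, 0.0237, 0.1419]
(530, -5, 46) tool shift [0.0979, 0.0, 0.0352]
(530, -5, 39.5) tool shift [0.0061, 0.0, 0.0022]
[618.69386285 -25.58350855  10.        ]
[452.40624734 116.3380996   10.        ]
372 209 [[[23, 99, 159], [24, 103, 166], [23, 95, 153], [30, 108, 168], [29, 108, 170]], [[27, 102, 162], [31, 103, 164], [31, 107, 169], [30, 103, 164], [52, 113, 169]], [[27, 99, 157], [31, 100, 156], [28, 104, 165], [29, 108, 172], [28, 103, 164]], [[24, 89, 142], [28, 92, 145], [25, 91, 144], [30, 95, 151], [35, 99, 153]], [[32, 100, 155], [43, 104, 158], [25, 99, 158], [29, 92, 147], [33, 99, 155]]]
```

Clear wood there. Move over and down.

>>> servo_tool(commands=[[[255,-0.002,0.0024,0.0142,0,0,0],[255,-0.002,0.0024,0.0142,0,0,0],[255,-0.002,0.0024,0.0142,0,0,0],[255,-0.002,0.0024,0.0142,0,0,0],[255,-0.002,0.0024,0.0142,0,0,0],[255,-0.002,0.0024,0.0142,0,0,0],[255,-0.002,0.0024,0.0142,0,0,0],[255,-0.002,0.0024,0.0142,0,0,0],[255,-0.002,0.0024,0.0142,0,0,0],[255,-0.002,0.0021,0.0142,0,0,0]]])

```text
clock: 30.47
position: [546.3, 49.8, 135.5]
ee_rot: [-0.494, 0.652, 0.346, 0.459]
contact_force: [0.1, 0.3, -1.3]
gripper_width: 59.0
grasp_force: 65.2
```

>>> servo_tool(commands=[[[255,0.014,0,0.005,0,0,0],[255,0.014,0,0.005,0,0,0],[255,0.014,0,0.005,0,0,0],[255,0.014,0,0.005,0,0,0],[255,0.014,0,0.005,0,0,0],[255,0.014,0,0.005,0,0,0],[255,0,0,0,0,0,0]]])

```text
clock: 31.05
position: [545.4, 48.9, 43.7]
ee_rot: [-0.493, 0.653, 0.347, 0.458]
contact_force: [-0.1, 0.8, -1.8]
gripper_width: 58.9
grasp_force: 65.0
```

```bash
python3 - <<'E'
from h import *
R0,p,c=here();print("rot to vertical",R.from_matrix(R0.T@(frame(-160)@RC)).as_rotvec(degrees=True).round(2));legs(R0,c,[(530,-5,42),(530,-5,39.5)])
E
```

```text
t 31.05 p [545.4  48.9  43.7] q [-0.41  0.73 -0.16 -1.25 -1.39  0.88] F [-0.1  0.8 -1.8] w 58.9 g 65.0
cup [529.6  -4.7  58.3]
rot to vertical [ 0.09 -0.04 -0.16]
(530, -5, 42) tool shift [0.0154, -0.0005, 0.0053]
(530, -5, 39.5) tool shift [0.0024, -0.0, 0.0008]
```

>>> servo_tool(commands=[[[255,0.005,0,0.0018,0,0,0],[255,0.005,0,0.0018,0,0,0],[255,0.005,0,0.0018,0,0,0],[255,0.0009,0,0.0003,0,0,0],[255,0.0009,0,0.0003,0,0,0],[255,0,0,0,0,0,0]]])

```text
clock: 31.55
position: [546.5, 47.9, 28.9]
ee_rot: [-0.494, 0.652, 0.346, 0.459]
contact_force: [0.5, 0.7, -0.7]
gripper_width: 58.9
grasp_force: 65.0
```

>>> servo_tool(commands=[[[255,0.0006,0,0.0002,0,0,0],[255,0,0,0,0,0,0]]])

```text
clock: 31.72
position: [546.5, 47.8, 28.3]
ee_rot: [-0.494, 0.652, 0.346, 0.459]
contact_force: [0.5, -1.1, -1.3]
gripper_width: 59.4
grasp_force: 65.0
```

```bash
python3 -c "from h import *;here()"
```

```text
t 31.72 p [546.5  47.8  28.3] q [-0.41  0.76 -0.16 -1.25 -1.38  0.92] F [ 0.5 -1.1 -1.3] w 59.4 g 65.0
cup [530.6  -5.8  42.9]
```

Not touching yet (about 3 mm to go).

>>> servo_tool(commands=[[[255,0.0009,0,0.0003,0,0,0],[255,0.0009,0,0.0003,0,0,0],[255,0.0006,0,0.0002,0,0,0],[255,0,0,0,0,0,0]]])

```text
clock: 32.05
position: [546.3, 47.9, 25.4]
ee_rot: [-0.494, 0.652, 0.346, 0.459]
contact_force: [-0.1, -0.7, -1.2]
gripper_width: 59.3
grasp_force: 65.0
```

>>> servo_tool(commands=[[[255,0.0006,0,0.0002,0,0,0],[255,0,0,0,0,0,0]]])

```text
clock: 32.22
position: [546.4, 47.9, 25.0]
ee_rot: [-0.494, 0.652, 0.346, 0.459]
contact_force: [0.1, -0.4, -1.2]
gripper_width: 58.8
grasp_force: 65.3
```

>>> servo_tool(commands=[[[255,0.0005,0,0.0002,0,0,0],[255,0,0,0,0,0,0]]])

```text
clock: 32.38
position: [546.4, 47.9, 25.1]
ee_rot: [-0.494, 0.652, 0.346, 0.46]
contact_force: [0.5, -0.2, 1.7]
gripper_width: 59.0
grasp_force: 65.5
```

Contact made. Release and back off.

>>> servo_tool(commands=[[[150,0,0,0,0,0,0],[100,0,0,0,0,0,0],[50,0,0,0,0,0,0],[0,0,0,0,0,0,0],[0,0,0,0,0,0,0],[0,0,0,0,0,0,0],[0,0,0,0,0,0,0],[0,0,0,0,0,0,0]]])

```text
clock: 33.05
position: [546.3, 47.9, 24.3]
ee_rot: [-0.494, 0.652, 0.346, 0.459]
contact_force: [-0.5, -0.6, 0.1]
gripper_width: 85.2
grasp_force: 0.0
```

>>> servo_tool(commands=[[[0,0,0,-0.005,0,0,0],[0,0,0,-0.01,0,0,0],[0,0,0,-0.015,0,0,0],[0,0,0,-0.015,0,0,0],[0,0,0,-0.015,0,0,0],[0,0,0,-0.015,0,0,0],[0,0,0,-0.015,0,0,0],[0,0,0,-0.015,0,0,0],[0,0,0,-0.015,0,0,0],[0,0,0,0,0,0,0]]])

```text
clock: 33.88
position: [515.4, -64.1, 65.8]
ee_rot: [-0.494, 0.653, 0.344, 0.46]
contact_force: [0.4, 0.7, 0.2]
gripper_width: 85.5
grasp_force: 0.0
```

>>> servo_tool(commands=[[[0,-0.015,0,-0.02,0,0,0],[0,-0.02,0,-0.02,0,0,0],[0,-0.02,0,-0.02,0,0,0],[0,-0.02,0,-0.02,0,0,0],[0,-0.02,0,-0.02,0,0,0],[0,0,0,0,0,0,0],[0,0,0,0,0,0,0]]])

```text
clock: 34.47
position: [498.6, -120.9, 189.7]
ee_rot: [-0.495, 0.652, 0.344, 0.46]
contact_force: [-0.3, 0.4, -0.2]
gripper_width: 85.6
grasp_force: 0.0
```

```bash
python3 blobs.py | tail -3; python3 - <<'E'
from h import *
state()
for n in("scene","top"):
    im=cams.get_image(n);f=im["frame"];hsv=cv2.cvtColor(f,cv2.COLOR_BGR2HSV);m=((hsv[...,1]<60)&(hsv[...,2]>110)).astype(np.uint8)
    u,v=proj(im,[530.5,-6,80]).round().astype(int);k=np.zeros_like(m);k[v-20:v+20,u-20:u+20]=m[v-20:v+20,u-20:u+20]
    cs,_=cv2.findContours(k,cv2.RETR_EXTERNAL,cv2.CHAIN_APPROX_NONE);c=max(cs,key=cv2.contourArea);r=cv2.minAreaRect(c);print(n,(u,v),r,plane(im,*r[0],80).round(1))
E
```

```text
194  .  .  .  .  .  .  .  .  .  .  .  .  .  .  .  .  .  .  .  .  .  .  .  .  .  .  .  .  .  .  .  .
195  .  .  .  .  .  .  .  .  .  .  .  .  .  .  .  .  .  .  .  .  .  .  .  .  .  .  .  .  .  .  .  .
[418.4 183.1] [412, 179, 14, 9, 56] [ 520.2 -139.3] along,lat -8.2 3.1
t 34.52 p [ 498.2 -120.1  188.6] q [-0.67  0.55  0.01 -1.07 -1.7   0.65] F [-0.4  0.7  0.3] w 85.3 g 0.0
scene (np.int64(381), np.int64(176)) ((381.0, 175.5), (15.0, 22.0), 90.0) [530.8  -6.9  80. ]
top (np.int64(375), np.int64(207)) ((375.0000305175781, 207.00003051757812), (18.384777069091797, 18.384775161743164), 45.0) [530.7  -6.5  80. ]
```

The cup stands with its bottom disc at z≈80 at (531,-7), seen at the same place in both views. The heap hasn't moved and the arm is clear.

```bash
python3 -c "from bench import ticket;print(ticket.job_done())"
```

```text
the job is handed in; nothing more can be done
None
```

The job is handed in at 34.5 s: the three blanks are in a heap about 9 mm from the pad's centre, and the empty cup stands mouth down beside the pad, released. The first turn-over left at least one blank outside the cup, so I nudged it in with the cup, covered all three and lifted again; no verdict came back.

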